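Fill and close the toggle tin

TASK

Get the tin of boot toggles ready: while the tin is still empty, give it a blow of air by pressing the red cap of the air can right down and letting it spring back. Then pour the toggles from the red cup into the tin, add the ones left lying about on the bench so that every toggle is in it, and close it with the blue lid flat and square on top, its edges overlapping evenly all round. Leave the empty cup standing upright on its black mat, and do not disturb the other things on the bench.

Things in the scene. Friction and masses are not known exactly. Their poses are not given: they have to be found in the camera images.
- tin: open steel parts tin screwed to the bench, 150 mm (its x) by 110 mm (its y) by 75 mm high, walls 4 mm; origin at the centre of its underside
- can: upright white air-duster can with a blue band, 62 mm thick, fixed on a 90 mm square clamp plate beside the tin, its nozzle towards the tin; origin under its centre; shoulder 142 mm above the bench
- cap (a joint): sprung red cap on top of the air can: 0 up, 0.008 m fully pressed; it springs up by itself; about 5 N presses it right down
- cap_top (a point): centre of the cap's flat round top (38 mm across), about 174 mm above the bench
- mat: round black rubber mat, 110 mm across, 4 mm thick, fixed to the bench; origin at the centre of its underside
- cup: open red plastic cup holding toggles, standing on the mat: 85 mm high, 64 mm across at the foot, 70 mm at the rim, wall 2.5 mm, floor 4 mm; origin at the centre of its underside, z up through the mouth
- cup_rim (a point): centre of the cup's mouth, 85 mm above its underside
- lid: blue flat lid for the tin, 160 mm (its x) by 120 mm (its y), 6 mm thick, with a black grip bar on top: 70 mm along x, 20 mm wide in y, its top 36 mm above the lid's underside; origin at the centre of the underside
- toggle1_mid (a point): a yellow plastic cord toggle, barrel shaped, 22 mm across its middle and 24 mm long, 16 mm across its flat ends; the point is the middle of the barrel, z along the barrel. Starts in the cup. Some may be absent (None).
- toggle2_mid (a point): a yellow plastic cord toggle, barrel shaped, 22 mm across its middle and 24 mm long, 16 mm across its flat ends; the point is the middle of the barrel, z along the barrel. Starts in the cup. Some may be absent (None).
- toggle3_mid (a point): a yellow plastic cord toggle, barrel shaped, 22 mm across its middle and 24 mm long, 16 mm across its flat ends; the point is the middle of the barrel, z along the barrel. Starts in the cup. Some may be absent (None).
- toggle4_mid (a point): a yellow plastic cord toggle, barrel shaped, 22 mm across its middle and 24 mm long, 16 mm across its flat ends; the point is the middle of the barrel, z along the barrel. Starts in the cup. Some may be absent (None).
- toggle5_mid (a point): a yellow plastic cord toggle, barrel shaped, 22 mm across its middle and 24 mm long, 16 mm across its flat ends; the point is the middle of the barrel, z along the barrel. Starts in the cup. Some may be absent (None).
- toggle6_mid (a point): a yellow plastic cord toggle, barrel shaped, 22 mm across its middle and 24 mm long, 16 mm across its flat ends; the point is the middle of the barrel, z along the barrel. Starts in the cup. Some may be absent (None).
- stray1_mid (a point): a yellow plastic cord toggle, barrel shaped, 22 mm across its middle and 24 mm long, 16 mm across its flat ends; the point is the middle of the barrel, z along the barrel. Starts standing loose on the bench. Some may be absent (None).
- stray2_mid (a point): a yellow plastic cord toggle, barrel shaped, 22 mm across its middle and 24 mm long, 16 mm across its flat ends; the point is the middle of the barrel, z along the barrel. Starts standing loose on the bench. Some may be absent (None).
- stray3_mid (a point): a yellow plastic cord toggle, barrel shaped, 22 mm across its middle and 24 mm long, 16 mm across its flat ends; the point is the middle of the barrel, z along the barrel. Starts standing loose on the bench. Some may be absent (None).
- stray4_mid (a point): a yellow plastic cord toggle, barrel shaped, 22 mm across its middle and 24 mm long, 16 mm across its flat ends; the point is the middle of the barrel, z along the barrel. Starts standing loose on the bench. Some may be absent (None).
- pot: closed jar 72 mm across, 85 mm high (bystander)
- spool: red thread spool, 60 mm across the foot, 85 mm high (bystander)
- brush: wooden brush, 200 mm long (bystander)
- hammer: hammer lying on the bench (bystander)
Not all that is in view belongs to the job. Of the things that look like the mat, take the one that is farthest from the robot's base at the start.

How it is judged:
On the way, in this order (a step that is already met when the one before it is completed fails the run):
1. the cap is pressed right down while no toggle is in the tin (value of joint cap above 0.0062 m and horizontal distance between each of toggle1_mid, toggle2_mid, toggle3_mid, toggle4_mid, toggle5_mid, toggle6_mid, stray1_mid, stray2_mid, stray3_mid, stray4_mid and tin above 0.095 m), for 0.1 s.
2. the cap has sprung back up (value of joint cap below 0.0025 m), for 0.1 s.
3. the cup is tipped with its mouth over the tin (angle between cup's own z axis and vertical above 0.8 rad and horizontal distance between cup_rim and tin below 0.12 m and height (world z) of cup_rim above 0.07 m), for 0.05 s.
4. every toggle is in the tin (x of toggle1_mid in the frame of tin between -0.073 and 0.073 m and y of toggle1_mid in the frame of tin between -0.053 and 0.053 m and z of each of toggle1_mid, toggle2_mid, toggle3_mid, toggle4_mid, toggle5_mid, toggle6_mid, stray1_mid, stray2_mid, stray3_mid, stray4_mid in the frame of tin below 0.07 m and x of toggle2_mid in the frame of tin between -0.073 and 0.073 m and y of toggle2_mid in the frame of tin between -0.053 and 0.053 m and x of toggle3_mid in the frame of tin between -0.073 and 0.073 m and y of toggle3_mid in the frame of tin between -0.053 and 0.053 m and x of toggle4_mid in the frame of tin between -0.073 and 0.073 m and y of toggle4_mid in the frame of tin between -0.053 and 0.053 m and x of toggle5_mid in the frame of tin between -0.073 and 0.073 m and y of toggle5_mid in the frame of tin between -0.053 and 0.053 m and x of toggle6_mid in the frame of tin between -0.073 and 0.073 m and y of toggle6_mid in the frame of tin between -0.053 and 0.053 m and x of stray1_mid in the frame of tin between -0.073 and 0.073 m and y of stray1_mid in the frame of tin between -0.053 and 0.053 m and x of stray2_mid in the frame of tin between -0.073 and 0.073 m and y of stray2_mid in the frame of tin between -0.053 and 0.053 m and x of stray3_mid in the frame of tin between -0.073 and 0.073 m and y of stray3_mid in the frame of tin between -0.053 and 0.053 m and x of stray4_mid in the frame of tin between -0.073 and 0.073 m and y of stray4_mid in the frame of tin between -0.053 and 0.053 m), for 0.2 s.
At the end, for the whole second after the job is handed in: Every toggle present lies in the tin below its rim; the lid lies flat on the tin, right way up, centred within 8 mm along each side and within 0.1 rad; the cup stands upright on the mat with its centre within 40 mm of the mat's centre; the cap is up; all at rest (all of step 4 and x of lid in the frame of tin between -0.008 and 0.008 m and y of lid in the frame of tin between -0.008 and 0.008 m and z of lid in the frame of tin between 0.071 and 0.079 m and angle between the x axis of lid and the x axis of tin, either way round below 0.1 rad and angle between lid's own z axis and vertical below 0.06 rad and horizontal distance between cup and mat below 0.04 m and angle between cup's own z axis and vertical below 0.1 rad and height (world z) of cup below 0.012 m and value of joint cap below 0.0025 m and linear speed of each of lid, cup below 0.02 m/s); the robot touches nothing.
It fails at once if a bystander (jar, spool, brush or hammer) is moved more than 40 mm (distance of any of pot, spool, brush, hammer from where it was at the start of the episode above 0.04 m).
Of toggle4, toggle5, toggle6 only 1 to 3 are there at a start; the rules pass over those that are not, and their reading is None.
Of stray1, stray2, stray3, stray4 only 2 to 4 are there at a start; the rules pass over those that are not, and their reading is None.
At some moment in a run one of lid, stray1, stray2, stray3, stray4 may be knocked a few centimetres aside while the robot is not near it.
It also fails if it takes over 210 s, if anything falls off the work surface, if the arm or the gripper's body presses on something with over 40 N, if the wrist force passes 120 N, or if a joint passes its speed limit or range.

ROBOT

A 6-joint arm with a two-finger parallel gripper is mounted at the origin on the work surface. World frame = base frame: x ahead of the robot, y to its left, z up, the work surface at z = 0. Lengths are in m, angles in rad, forces in N, time in s.
With the tool pointing down it reaches from about 0.225 to 0.875 m from the base axis. Payload 3.4 kg.
Tool frame: the origin (TCP) lies on the mounting face of the last link; the fingertips stand 173 mm ahead of it and the grasp point (between the pads) lies 155 mm ahead of it; z points along the fingers, y is the line along which they close (so a half turn about z gives the same grasp; the last joint's range is limited). The gripper opens to 85 mm and grips with 20 to 120 N. Pads are 22 mm wide; open, the fingers measure 114 mm over their backs; the gripper's body (76 mm by 85 mm) begins 54 mm behind the grasp point. The pads swing forward as they close: fully open they stand 13 mm farther back than shut.
Start: joints at [0.984, 0.276, 1.505, -0, 1.361, -0.121], TCP at [0.258, 0.514, 0.405] pointing down, gripper open.
Joint ranges: [-2.89, 2.89], [-0.75, 2.08], [0.22, 2.7], [-1.18, 4.32], [0.11, 2.71], [-2.7, 2.7]. Speed limits (rad/s): [2.57, 2.57, 3.14, 3.14, 3.14, 3.14].

INTERFACE

Orientations are given as a unit quaternion [w, x, y, z].
In Python, from rig import manip gives the robot as it stands.
- The arm moves only by the tool carry_out, never from a script. Its arguments are lists of equal length, an entry for each row: "linear": the shift along the world's x, y, z each as a share of 500 mm, from -1 to 1, a list of three; "angular": the turn, a rotation vector about the world's x, y, z each as a share of 0.08 rad, from -1 to 1, a list of three; "hand": the opening, from 0 (shut) to 1 (fully open). In form: {"linear": [[x, y, z], ...], "angular": [[rx, ry, rz], ...], "hand": [hand, ...]}. A call has 1 to 8 rows; each row shifts and turns the commanded pose from where the row before left it; what a row does not reach is not made up. A row lasts 1/12 s, in which the tool goes at most 41.7 mm and 7.16 degrees, less where a joint would pass 70% of its speed; a pose out of reach is approached as far as the arm can. A call with a number of a shift or a turn outside -1 to 1 is refused whole. A call with a gripper value outside its range is refused whole. The fingers move at their own pace and stop on an object; "force" is the grip in N (left out, the last holds). Time passes only in rows, so rows that do not move let the fingers close. It gives the time, the measured TCP pose, the force, the opening and the grip force at its end, in the units of the state.
- manip.get_state(): the state, without advancing time (a new reading comes with each control period).
- manip.get_image(name): name is "side" or "top"; returns the picture (384x512x3 uint8, red, green, blue); there is no depth.
- manip.camera_params(name): a dict with "fx", "fy", "cx", "cy" (pixels), "view" (4x4, takes a point from world to camera coordinates). Camera axes: x right, y down, z forward; pixel columns grow to the right and rows downward; lengths in m; the calibration is good to about 2 mm. A picture is of the moment at which its call begins. camera_params takes no time and is no camera call.
- manip.sign_off(): hands the job in; it is judged then, once.
The state is a dict: "clock": time; "qpos": joint angles; "qd": joint speeds; "effort": joint torques, N m; "position": TCP position; "ee_rot": TCP orientation; "contact_force": force on the tool from outside, world axes, zero at the start; "moment": the same for the moment, N m; "width": finger opening in m; "gripper_force": force on a finger pad.
Only numpy, scipy, OpenCV 4.12 (cv2) and the standard library are available. Lean on these libraries where they do the work, as an engineer would, in place of code of your own. Each camera call takes 0.05 s, during which the arm holds its last target. There are 200 camera calls.

## Working session

There is one attempt and no reset: what is moved stays moved. The work goes in short steps, Python scripts to look and compute and a tool call to move; the robot and the scene stay as the last step left them, time stands still between calls to the robot, and variables do not carry over. Pictures are saved under pics/ and viewed, at most 14 in all, crops included, and the job is handed in when it is done.

Besides the shell and the picture viewer there is one more tool, called after "Request:" by a JSON object that holds its "api" and its "payload". carry_out: Moves the arm, as the interface text tells. Its arguments: {"type":"object","properties":{"linear":{"type":"array"},"angular":{"type":"array"},"hand":{"type":"array"},"force":{"type":"number"}},"required":["linear","angular","hand"]}

```bash
ls; mkdir -p pics; cat > h.py <<'E'
import numpy as np, cv2, sys
from rig import manip
def cam(n):
    p=manip.camera_params(n); K=np.array([[p['fx'],0,p['cx']],[0,p['fy'],p['cy']],[0,0,1.]]); return K,np.array(p['view'])
def pix(n,P):
    K,V=cam(n); c=V[:3,:3]@np.asarray(P,float)+V[:3,3]; q=K@c; return q[:2]/q[2]
def ray(n,uv):
    K,V=cam(n); d=V[:3,:3].T@np.linalg.solve(K,[uv[0],uv[1],1.]); return -V[:3,:3].T@V[:3,3], d
def plane(n,uv,z):
    o,d=ray(n,uv); return o+d*(z-o[2])/d[2]
def tri(a,b):
    A=np.zeros((3,3));r=np.zeros(3)
    for n,uv in (('top',a),('side',b)):
        o,d=ray(n,uv);d/=np.linalg.norm(d);M=np.eye(3)-np.outer(d,d);A+=M;r+=M@o
    return np.linalg.solve(A,r)
def grab(n): return manip.get_image(n)
def save(im,f): cv2.imwrite('pics/'+f,cv2.cvtColor(im,cv2.COLOR_RGB2BGR))
def blobs(im,lo,hi,amin=15):
    h=cv2.cvtColor(im,cv2.COLOR_RGB2HSV); m=cv2.inRange(h,np.array(lo),np.array(hi))
    n,l,s,c=cv2.connectedComponentsWithStats(m)
    return [(c[i].round(1).tolist(),s[i].tolist()) for i in range(1,n) if s[i][4]>=amin],m
def st():
    s=manip.get_state(); print('t',round(s['clock'],2),'p',np.round(s['position'],4),'q',np.round(s['ee_rot'],4),'F',np.round(s['contact_force'],1),'w',round(s['width'],4),'g',round(s['gripper_force'],1)); print('qpos',np.round(s['qpos'],3)); return s
E
python3 - <<'E'
from h import *
st()
for n in('top','side'):
    im=grab(n); save(cv2.resize(im,(800,600),interpolation=cv2.INTER_CUBIC),n+'0.png'); cv2.imwrite('raw_%s0.png'%n,im[...,::-1])
    o,d=ray(n,(256,192)); print(n,o,d)
    for nm,lo,hi in (('yellow',(20,120,100),(35,255,255)),('red',(0,130,80),(8,255,255)),('red2',(172,130,80),(180,255,255)),('blue',(95,100,60),(125,255,255)),('black',(0,0,0),(180,90,50))):
        print(nm,blobs(im,lo,hi,20)[0])
E
```

```text
pics
t 0.0 p [0.2581 0.5136 0.4039] q [-3.000e-04  2.308e-01  9.730e-01 -8.000e-04] F [-0.5  0.7 -0.3] w 0.0854 g 0.0
qpos [ 0.984  0.277  1.506  0.     1.361 -0.121]
top [ 0.39888072 -0.00442204  1.25502342] [ 0.08214794  0.00400883 -0.99666935]
yellow [([467.3, 135.8], [458, 114, 19, 45, 622]), ([287.9, 141.0], [285, 139, 6, 5, 24]), ([318.3, 141.1], [316, 139, 6, 5, 24]), ([397.8, 185.6], [395, 183, 6, 6, 25]), ([363.2, 199.8], [361, 197, 6, 6, 26]), ([369.3, 206.1], [367, 204, 6, 6, 27])]
red [([147.2, 170.3], [139, 164, 23, 13, 146]), ([363.7, 210.8], [358, 207, 11, 7, 32]), ([405.7, 237.3], [392, 230, 25, 17, 191])]
red2 []
blue [([195.8, 7.2], [134, 0, 105, 39, 630]), ([460.9, 143.4], [437, 103, 52, 67, 620]), ([453.4, 114.9], [447, 113, 14, 7, 38]), ([294.5, 197.6], [272, 171, 47, 55, 1579])]
black [([15.5, 3.1], [7, 0, 17, 9, 90]), ([153.4, 29.1], [149, 25, 9, 10, 27]), ([24.1, 196.7], [0, 27, 81, 357, 10730]), ([163.9, 47.6], [158, 38, 12, 19, 64]), ([183.0, 39.2], [164, 38, 39, 3, 52]), ([232.4, 47.0], [213, 39, 26, 22, 95]), ([208.9, 93.0], [163, 69, 80, 42, 1019]), ([289
[... 1917 characters left out ...]
248]), ([59.2, 26.9], [49, 24, 19, 6, 69]), ([126.2, 45.6], [104, 31, 46, 28, 933]), ([161.3, 82.1], [151, 62, 20, 45, 512]), ([14.1, 109.8], [6, 94, 17, 33, 38]), ([240.1, 114.5], [237, 106, 8, 18, 120]), ([254.9, 129.0], [249, 126, 13, 7, 75]), ([27.1, 143.7], [24, 133, 8, 20, 30]), ([317.5, 173.6], [308, 149, 23, 36, 365]), ([20.0, 203.5], [12, 174, 17, 61, 249]), ([489.8, 204.2], [485, 194, 10, 24, 32]), ([129.9, 215.7], [121, 200, 17, 32, 234]), ([205.5, 210.3], [193, 203, 26, 16, 324]), ([254.0, 229.6], [246, 224, 17, 13, 129]), ([93.7, 231.4], [91, 229, 7, 5, 20]), ([387.4, 239.5], [385, 232, 6, 18, 31]), ([1.7, 269.6], [0, 259, 7, 30, 101]), ([268.4, 281.8], [251, 270, 32, 20, 209])]
```

View pics/top0.png

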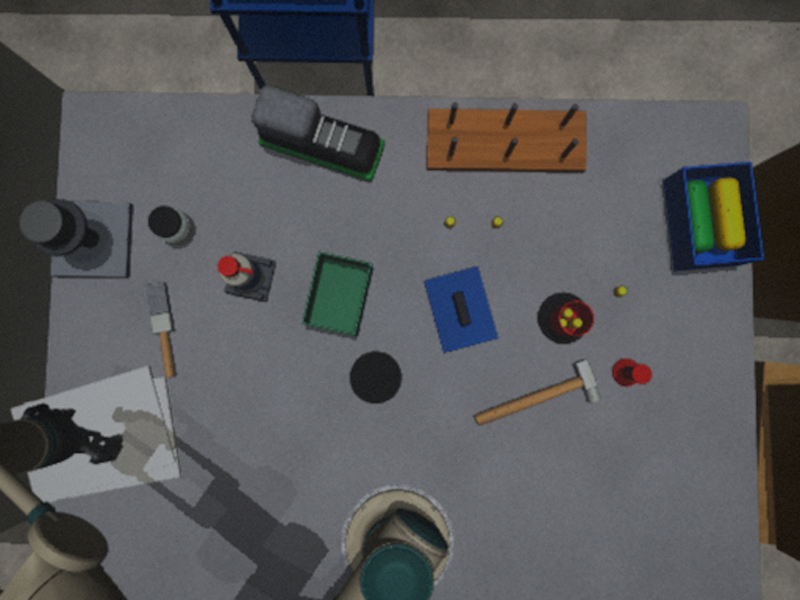

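View pics/side0.png

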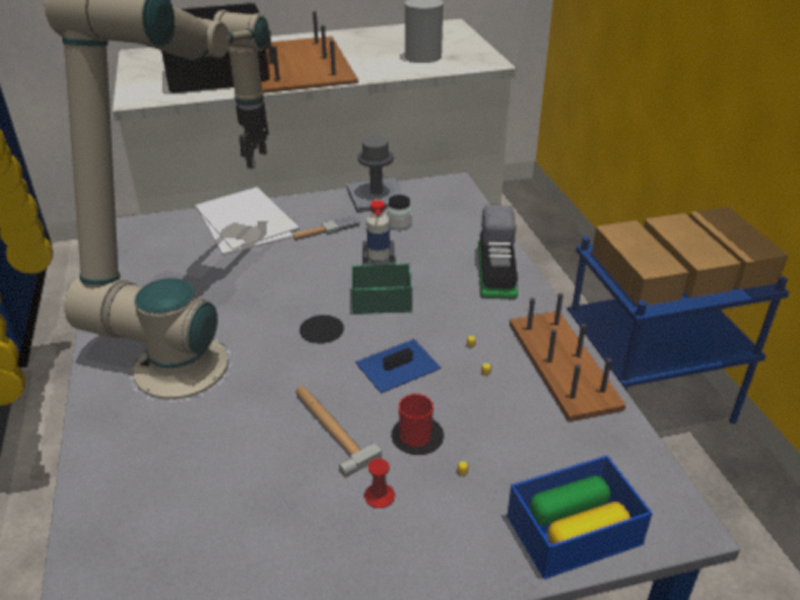

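The top view (800x600) shows:
- **Red things:** the cup at (574,318) with about 3–4 toggles in it, the spool at (632,373) and the can cap at (229,266).
- **Black discs:** (567,317) under the cup and (376,377), which is nearer the base and so a decoy. The mat is the far one.
- **Yellow:** strays at (450,222), (498,222) and (621,291). The yellow roller in the blue bin at (728,213) is a distractor.
- **Blue:** the lid at (461,309) with its bar. The bin and the cart are distractors.
- **Tin:** green inside, at (338,295).

Next I measure and check with one close crop.

```bash
cat >> h.py <<'E'
def rect_world(n,m,z):
    c=max(cv2.findContours(m,cv2.RETR_EXTERNAL,cv2.CHAIN_APPROX_NONE)[0],key=cv2.contourArea)
    W=np.array([plane(n,p[0],z)[:2] for p in c],np.float32)
    (cx,cy),(w,h),a=cv2.minAreaRect(W*1000); 
    if w<h: w,h=h,w; a+=90
    return np.round([cx/1000,cy/1000],4),np.round([w,h],1),round((a+90)%180-90,2)  # angle of long side from +x, deg
def yellow(n,im=None,amin=8):
    im=grab(n) if im is None else im
    return blobs(im,(20,100,90),(35,255,255),amin)[0]
E
python3 - <<'E'
from h import *
T=cv2.imread('raw_top0.png')[...,::-1].copy(); S=cv2.imread('raw_side0.png')[...,::-1].copy()
print('fx',cam('top')[0][0,0],cam('side')[0][0,0])
h=cv2.cvtColor(T,cv2.COLOR_RGB2HSV)
g=cv2.inRange(h,np.array((60,60,20)),np.array((90,255,255))); g[:,:190]=0;g[:,245:]=0;g[:150]=0;g[230:]=0
print('tin',rect_world('top',g,0.075), rect_world('top',g,0.0))
b=cv2.inRange(h,np.array((95,90,40)),np.array((125,255,255))); b[:,:265]=0;b[:,330:]=0;b[:160]=0
print('lid',rect_world('top',b,0.006))
k=cv2.inRange(h,np.array((0,0,0)),np.array((180,255,60))); k2=k.copy();k2[:,:285]=0;k2[:,305:]=0;k2[:180]=0;k2[215:]=0
print('bar',rect_world('top',k2,0.036))
k3=k.copy();k3[:,:220]=0;k3[:,260:]=0;k3[:220]=0;k3[262:]=0
print('decoy',rect_world('top',k3,0.004))
# cap
r=cv2.inRange(h,np.array((0,120,60)),np.array((10,255,255)))|cv2.inRange(h,np.array((170,120,60)),np.array((180,255,255)))
r1=r.copy();r1[:,:135]=0;r1[:,165:]=0
cs=max(cv2.findContours(r1,cv2.RETR_EXTERNAL,cv2.CHAIN_APPROX_NONE)[0],key=cv2.contourArea); print('cap bbox',cv2.boundingRect(cs),plane('top',(146.3,170),.174))
r2=r.copy();r2[:,:340]=0;r2[:,385:]=0
c=np.vstack(cv2.findContours(r2,cv2.RETR_EXTERNAL,cv2.CHAIN_APPROX_NONE)[0]); (x,y),rad=cv2.minEnclosingCircle(c); print('cup circ',x,y,rad,plane('top',(x,y),.085))
k4=k|r; k4=k.copy();k4[:,:340]=0;k4[:,385:]=0;k4[:180]=0;k4[225:]=0
c=np.vstack(cv2.findContours(k4,cv2.RETR_EXTERNAL,cv2.CHAIN_APPROX_NONE)[0]); print('mat bbox',cv2.boundingRect(c), rect_world('top',k4,.004))
for c,s in yellow('top',T): print('y',c,s[4],plane('top',c,.024).round(4),plane('top',c,.012).round(3))
for c,s in yellow('side',S):
    if 200<c[0]<400: print('ys',c,s[4],plane('side',c,.012).round(4))
a=T[150:240,190:350];bb=S[200:310,200:340]
save(np.vstack([cv2.resize(a,(800,450),interpolation=cv2.INTER_CUBIC),cv2.resize(T[180:225,330:380],(167,150),interpolation=cv2.INTER_CUBIC) if 0 else cv2.copyMakeBorder(cv2.resize(T[185:220,335:405],(300,150),interpolation=cv2.INTER_CUBIC),0,0,0,500,cv2.BORDER_CONSTANT)]),'crop1.png')
E
```

```text
fx 378.75916078213135 487.9309824139732
tin (array([0.5084, 0.127 ]), array([150.4, 113. ]), -11.59) (array([0.5153, 0.1353]), array([159.9, 120.2]), -11.59)
lid (array([ 0.486, -0.127]), array([159.5, 119.5]), 16.22)
bar (array([ 0.4837, -0.1243]), array([69.6, 22.7]), 15.73)
decoy (array([0.3399, 0.0505]), array([105.1, 104.4]), -89.08)
cap bbox (139, 164, 23, 13) [0.54636979 0.3163618  0.174     ]
cup circ 366.5 147.0 67.2254638671875 [ 0.64201819 -0.34284654  0.085     ]
mat bbox (344, 187, 35, 33) (array([ 0.4707, -0.3346]), array([106.2,  88. ]), 2.07)
y [467.0, 135.9] 657 [ 0.6971 -0.692   0.024 ] [ 0.7   -0.699  0.012]
y [287.7, 141.0] 26 [ 0.6705 -0.1011  0.024 ] [ 0.673 -0.102  0.012]
y [318.3, 141.3] 28 [ 0.6711 -0.2019  0.024 ] [ 0.674 -0.204  0.012]
y [397.7, 185.6] 29 [ 0.5288 -0.4618  0.024 ] [ 0.53  -0.466  0.012]
y [363.1, 199.9] 27 [ 0.4801 -0.3486  0.024 ] [ 0.481 -0.352  0.012]
y [360.4, 205.9] 18 [ 0.4605 -0.3397  0.024 ] [ 0.461 -0.343  0.012]
y [369.2, 206.2] 31 [ 0.4599 -0.3684  0.024 ] [ 0.461 -0.372  0.012]
ys [301.0, 218.0] 31 [ 0.6705 -0.0978  0.012 ]
ys [310.7, 235.6] 33 [ 0.6718 -0.1984  0.012 ]
ys [295.7, 299.2] 49 [ 0.5284 -0.46    0.012 ]
ys [375.5, 333.2] 671 [ 0.7075 -0.6355  0.012 ]
```

View pics/crop1.png

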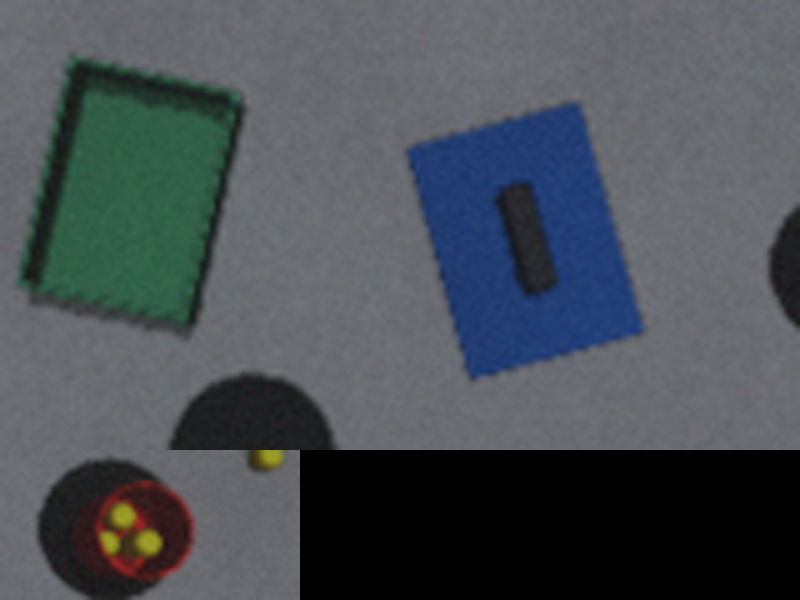

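The crop confirms the green tin, the blue lid and the red cup on the far black mat, with 3 toggles visible and perhaps more below. Next I refine the cap, cup and mat centres.

```bash
python3 - <<'E'
from h import *
S=cv2.imread('raw_side0.png')[...,::-1].copy()
c=plane('top',(145.5,170.3),.174);print('cap',c.round(4),'side px',pix('side',c).round(1))
c=plane('top',(368.9,203.5),.085+.004);print('cup rim',c.round(4),'side',pix('side',c).round(1))
c=plane('top',(360.5,203.4),.004);print('mat',c.round(4),'side',pix('side',c).round(1))
h=cv2.cvtColor(S,cv2.COLOR_RGB2HSV);r=cv2.inRange(h,np.array((0,110,60)),np.array((10,255,255)))|cv2.inRange(h,np.array((170,110,60)),np.array((180,255,255)))
n,l,s,cc=cv2.connectedComponentsWithStats(r)
for i in range(1,n):
    if s[i][4]>30: print(s[i],cc[i])
b,_=blobs(S,(95,90,40),(125,255,255),100);print('lid side',[x for x in b if 200<x[0][0]<300])
for p in [(632*.64,373*.64)]: print('spool',plane('top',p,.06))
print('hammer head',plane('top',(587*.64,380*.64),.015),'tail',plane('top',(478*.64,420*.64),.015),'pot',plane('top',(166*.64,222*.64),.085))
print('tin c side px',pix('side',(.508,.127,.075)))
E
```

```text
cap [0.5455 0.3186 0.174 ] side px [241.  130.2]
cup rim [ 0.465  -0.3483  0.089 ] side [266.  259.7]
mat [ 0.4697 -0.3455  0.004 ] side [267.  277.8]
[237 128   9  10  67] [241.13432836 131.80597015]
[255 252  22  34 625] [265.6528 268.3632]
[233 293  20  32 392] [242.36989796 310.27295918]
lid side [([241.7, 154.1], [236, 149, 12, 11, 102]), ([254.1, 234.4], [228, 217, 54, 34, 835])]
spool [ 0.3577967  -0.46788043  0.06      ]
hammer head [ 0.34024534 -0.39146624  0.015     ] tail [ 0.25424431 -0.16509433  0.015     ] pot [0.64447231 0.47135667 0.085     ]
tin c side px [243.59007751 176.95134917]
```

Request:
{"api": "carry_out", "payload": {"linear": [[0.068,-0.046,0],[0.068,-0.046,0],[0.068,-0.046,0],[0.068,-0.046,0],[0.068,-0.046,0],[0.068,-0.046,0],[0.068,-0.046,0],[0.068,-0.046,0]], "angular": [[0,0,0],[0,0,0],[0,0,0],[0,0,0],[0,0,0],[0,0,0],[0,0,0],[0,0,0]], "hand": [0,0,0,0,0,0,0,0]}}

```text
clock: 0.77
position: [0.5316, 0.3282, 0.4043]
ee_rot: [-0.0, 0.231, 0.973, -0.0]
contact_force: [0.3, -0.1, 0.0]
width: 0.0001
gripper_force: 0.0
```

Request:
{"api": "carry_out", "payload": {"linear": [[0.028,-0.02,0],[0,0,-0.07],[0,0,-0.04],[0,0,0]], "angular": [[0,0,0],[0,0,0],[0,0,0],[0,0,0]], "hand": [0,0,0,0]}}

```text
clock: 1.1
position: [0.5435, 0.3187, 0.3449]
ee_rot: [-0.003, 0.231, 0.973, -0.003]
contact_force: [-0.8, -1.6, 2.5]
width: 0.0
gripper_force: 1.1
```

```bash
python3 - <<'E'
from h import *
st()
a=grab('top');b=grab('side')
save(np.hstack([cv2.resize(a[130:230,90:210],(400,333),interpolation=cv2.INTER_CUBIC),cv2.resize(b[60:180,180:324],(400,333),interpolation=cv2.INTER_CUBIC)]),'cap.png')
E
```

```text
t 1.1 p [0.5435 0.3187 0.3449] q [-0.0035  0.2313  0.9729 -0.0027] F [-0.8 -1.6  2.5] w 0.0 g 1.1
qpos [ 0.42   0.397  1.473 -0.     1.281 -0.684]
```

View pics/cap.png

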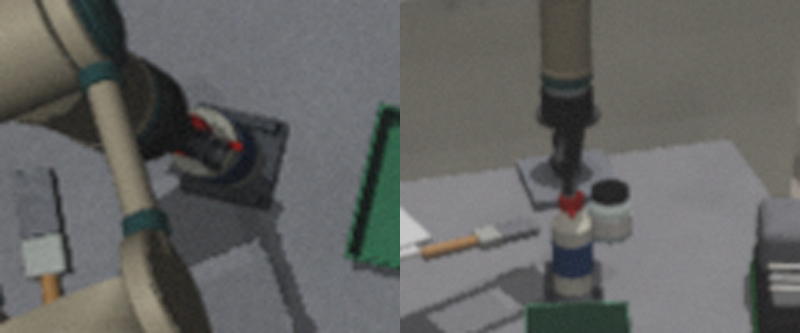

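The fingertips stand centred on the red cap (left crop about (205,135), right crop about (572,200)) and already touch it lightly. Now press.

Request:
{"api": "carry_out", "payload": {"linear": [[0,0,-0.006],[0,0,-0.006],[0,0,0],[0,0,0]], "angular": [[0,0,0],[0,0,0],[0,0,0],[0,0,0]], "hand": [0,0,0,0]}}

```text
clock: 1.53
position: [0.5444, 0.3204, 0.3451]
ee_rot: [0.001, 0.231, 0.973, 0.001]
contact_force: [0.7, 0.5, 1.8]
width: -0.0003
gripper_force: 1.1
```

Request:
{"api": "carry_out", "payload": {"linear": [[0,0,-0.006],[0,0,-0.004],[0,0,0],[0,0,0]], "angular": [[0,0,0],[0,0,0],[0,0,0],[0,0,0]], "hand": [0,0,0,0]}}

```text
clock: 1.87
position: [0.5445, 0.3203, 0.3395]
ee_rot: [0.001, 0.231, 0.973, 0.001]
contact_force: [1.0, 2.6, 6.3]
width: -0.0001
gripper_force: 2.4
```

Request:
{"api": "carry_out", "payload": {"linear": [[0,0,-0.004],[0,0,0],[0,0,0]], "angular": [[0,0,0],[0,0,0],[0,0,0]], "hand": [0,0,0]}}

```text
clock: 2.12
position: [0.5443, 0.3203, 0.3393]
ee_rot: [0.001, 0.231, 0.973, 0.002]
contact_force: [-1.8, 1.4, 12.6]
width: 0.0001
gripper_force: 6.2
```

Request:
{"api": "carry_out", "payload": {"linear": [[0,0,-0.004],[0,0,0],[0,0,0]], "angular": [[0,0,0],[0,0,0],[0,0,0]], "hand": [0,0,0]}}

```text
clock: 2.37
position: [0.5442, 0.3202, 0.3392]
ee_rot: [0.002, 0.231, 0.973, 0.002]
contact_force: [-2.0, 0.8, 20.0]
width: 0.0001
gripper_force: 10.0
```

The cap bottomed out at z 0.339 with 20 N. I release it, rise, and test which way j4 tilts.

Request:
{"api": "carry_out", "payload": {"linear": [[0,0,0.06],[0,0,0.08],[0,0,0.06],[0,-0.06,0],[0,-0.08,0],[0,-0.08,0],[0,-0.08,0],[0,-0.08,0]], "angular": [[0,0,0],[0,0,0],[0,0,0],[0,0,0],[0,0,0],[0,0,0],[1,0,0],[1,0,0]], "hand": [0,0,0,0,0,0,0,0]}}

```text
clock: 3.03
position: [0.5434, 0.1287, 0.434]
ee_rot: [-0.019, 0.229, 0.97, 0.079]
contact_force: [0.6, -0.7, -0.6]
width: -0.0002
gripper_force: 0.0
```

```bash
python3 - <<'E'
from h import *
from scipy.spatial.transform import Rotation as R
s=st(); q=s['ee_rot']; print(R.from_quat([q[1],q[2],q[3],q[0]]).as_matrix().round(3))
E
```

```text
t 3.03 p [0.5434 0.1287 0.434 ] q [-0.0194  0.229   0.97    0.0787] F [ 0.6 -0.7 -0.6] w -0.0002 g 0.0
qpos [ 0.052  0.228  1.505  0.164  1.404 -1.082]
[[-0.894  0.447 -0.002]
 [ 0.441  0.883  0.162]
 [ 0.074  0.144 -0.987]]
```

+j4 tilts the tool towards +y, so I will pinch the cup's +y wall, with one finger inside, and tilt about +x when pouring. Now to the cup.

Request:
{"api": "carry_out", "payload": {"linear": [[-0.012,-0.07,0],[-0.012,-0.07,0],[-0.012,-0.07,0],[-0.012,-0.07,0],[-0.012,-0.07,0],[-0.012,-0.07,0],[-0.012,-0.07,0],[-0.012,-0.07,0]], "angular": [[-1,0,0],[-1,0,0],[0,0,0.97],[0,0,0.97],[0,0,0.97],[0,0,0.97],[0,0,0.97],[0,0,0.97]], "hand": [0,0,0,0.5,0.5,0.5,0.5,0.5]}}

```text
clock: 3.7
position: [0.4951, -0.1519, 0.4339]
ee_rot: [-0.001, -0.002, 1.0, 0.0]
contact_force: [1.3, 0.4, 0.4]
width: 0.0429
gripper_force: 0.0
```

Request:
{"api": "carry_out", "payload": {"linear": [[-0.012,-0.07,-0.03],[-0.012,-0.07,-0.03],[-0.012,-0.07,-0.03],[-0.012,-0.07,-0.03],[-0.012,-0.04,-0.03],[0,0,0]], "angular": [[0,0,0],[0,0,0],[0,0,0],[0,0,0],[0,0,0],[0,0,0]], "hand": [0.5,0.5,0.5,0.5,0.5,0.5]}}

```text
clock: 4.2
position: [0.464, -0.3136, 0.3555]
ee_rot: [-0.004, 0.002, 1.0, 0.001]
contact_force: [-0.7, 1.2, -0.9]
width: 0.0427
gripper_force: 0.0
```

```bash
cat >> h.py <<'E'
from scipy.spatial.transform import Rotation as Rot
def tool():
    s=manip.get_state();q=s['ee_rot'];M=Rot.from_quat([q[1],q[2],q[3],q[0]]).as_matrix();return np.array(s['position']),M
def need(target,Mt):
    p,M=tool(); rv=Rot.from_matrix(np.array(Mt)@M.T).as_rotvec()
    print('shift share',((np.array(target)-p)/.5).round(4),'turn share(total)',(rv/.08).round(2))
DOWN90=np.array([[-1,0,0],[0,1,0],[0,0,-1.]])  # tool y = +world y
def down(az): c,s=np.cos(az),np.sin(az); return np.array([[s,c,0],[-c,s,0],[0,0,-1.]])
E
python3 - <<'E'
from h import *
st(); p,M=tool(); print(M.round(3)); need((.4665,-.313,.235),down(np.pi/2))
S=grab('side');T=grab('top')
for n,im in (('top',T),('side',S)):
  for c,s in yellow(n,im):
    if 200<c[0]<410: print(n,c,s[4],plane(n,c,.02).round(3))
h=cv2.cvtColor(S,cv2.COLOR_RGB2HSV);r=cv2.inRange(h,np.array((0,110,60)),np.array((10,255,255)))|cv2.inRange(h,np.array((170,110,60)),np.array((180,255,255)))
print(cv2.connectedComponentsWithStats(r)[2][1:])
save(np.hstack([cv2.resize(T[150:240,310:410],(400,360),interpolation=cv2.INTER_CUBIC),cv2.resize(S[190:300,210:332],(400,360),interpolation=cv2.INTER_CUBIC)]),'cup.png')
E
```

```text
t 4.2 p [ 0.464  -0.3136  0.3555] q [-0.0037  0.0022  1.      0.0013] F [-0.7  1.2 -0.9] w 0.0427 g 0.0
qpos [-0.717  0.288  1.614 -0.003  1.247 -2.283]
[[-1.     0.004 -0.007]
 [ 0.004  1.     0.003]
 [ 0.007  0.003 -1.   ]]Traceback (most recent call last):
  File "<stdin>", line 2, in <module>
  File "h.py", line 37, in need
    p,M=tool(); rv=Rot.from_matrix(np.array(Mt)@M.T).as_rotvec()
                   ~~~~~~~~~~~~~~~^^^^^^^^^^^^^^^^^^
  File "scipy/spatial/transform/_rotation.pyx", line 1143, in scipy.spatial.transform._rotation.Rotation.from_matrix
ValueError: Non-positive determinant (left-handed or null coordinate frame) in rotation matrix 0: [[-0.99996275  0.00436029  0.00744917]
 [ 0.00437947  0.99998713  0.00256016]
 [ 0.00743791 -0.00259269  0.99996898]].
```

```bash
sed -i 's/return np.array(\[\[s,c,0\],\[-c,s,0\],\[0,0,-1.\]\])/return np.array([[-s,c,0],[c,s,0],[0,0,-1.]])/' h.py
python3 - <<'E'
from h import *
need((.4665,-.313,.235),down(np.pi/2))
S=grab('side');T=grab('top')
for n,im in (('top',T),('side',S)):
  for c,s in yellow(n,im):
    if 200<c[0]<410: print(n,c,s[4],plane(n,c,.02).round(3))
h=cv2.cvtColor(S,cv2.COLOR_RGB2HSV);r=cv2.inRange(h,np.array((0,110,60)),np.array((10,255,255)))|cv2.inRange(h,np.array((170,110,60)),np.array((180,255,255)))
print(cv2.connectedComponentsWithStats(r)[2][1:])
save(np.hstack([cv2.resize(T[150:240,310:410],(400,360),interpolation=cv2.INTER_CUBIC),cv2.resize(S[190:300,210:332],(400,360),interpolation=cv2.INTER_CUBIC)]),'cup.png')
E
```

```text
shift share [ 0.0049  0.0012 -0.241 ] turn share(total) [-0.03 -0.09  0.05]
top [287.6, 141.1] 27 [ 0.671 -0.101  0.02 ]
top [318.3, 141.3] 28 [ 0.672 -0.203  0.02 ]
top [360.8, 206.5] 13 [ 0.459 -0.342  0.02 ]
side [301.0, 218.0] 31 [ 0.667 -0.107  0.02 ]
side [310.8, 235.7] 34 [ 0.668 -0.207  0.02 ]
side [295.7, 299.2] 49 [ 0.526 -0.466  0.02 ]
side [375.4, 333.1] 681 [ 0.704 -0.64   0.02 ]
[[237 128   5  10  29]
 [371 227   1   1   1]
 [346 238   1   1   1]
 [350 244   1   1   1]
 [352 247   1   2   2]
 [255 252  22  34 626]
 [384 263   1   1   1]
 [386 264   1   1   1]
 [368 266   1   1   1]
 [234 293  19  32 390]]
```

View pics/cup.png

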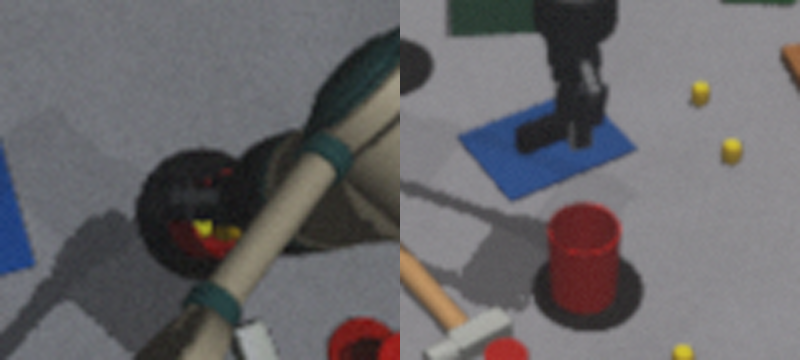

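The pictures show the gripper above the cup (side crop, rim centre (584,230), raw (266.2,260.3)), which agrees with the top view's cup rim at (0.465, −0.348). Descend and pinch.

Request:
{"api": "carry_out", "payload": {"linear": [[0.004,0,-0.08],[0,0,-0.08],[0,0,-0.05],[0,0,-0.03],[0,0,0]], "angular": [[0,0,0],[0,0,0],[0,0,0],[0,0,0],[0,0,0]], "hand": [0.5,0.5,0.5,0.5,0.5]}}

```text
clock: 4.72
position: [0.4675, -0.3078, 0.2369]
ee_rot: [-0.003, -0.001, 1.0, 0.003]
contact_force: [-1.2, 1.1, 1.6]
width: 0.0425
gripper_force: 0.0
```

Request:
{"api": "carry_out", "payload": {"linear": [[0,0,0],[0,0,0],[0,0,0],[0,0,0],[0,0,0],[0,0,0]], "angular": [[0,0,0],[0,0,0],[0,0,0],[0,0,0],[0,0,0],[0,0,0]], "hand": [0.2,0.1,0,0,0,0], "force": 50}}

```text
clock: 5.22
position: [0.4688, -0.3105, 0.2417]
ee_rot: [0.001, 0.0, 1.0, -0.001]
contact_force: [-0.3, 1.5, 7.2]
width: 0.0029
gripper_force: 50.8
```

Request:
{"api": "carry_out", "payload": {"linear": [[0,0,0.02],[0,0,0.03],[0,0,0.06],[0,0,0.08],[0,0,0.08],[0,0,0.06],[0,0,0]], "angular": [[0,0,0],[0,0,0],[0,0,0],[0,0,0],[0,0,0],[0,0,0],[0,0,0]], "hand": [0,0,0,0,0,0,0]}}

```text
clock: 5.8
position: [0.4693, -0.311, 0.4128]
ee_rot: [0.006, 0.0, 1.0, -0.005]
contact_force: [1.0, -0.3, -1.1]
width: 0.003
gripper_force: 50.1
```

```bash
python3 - <<'E'
from h import *
st()
S=grab('side');T=grab('top')
print([ (c,s[4]) for c,s in yellow('top',T)])
save(np.hstack([cv2.resize(T[150:240,310:410],(400,360),interpolation=cv2.INTER_CUBIC),cv2.resize(S[150:300,190:357],(400,360),interpolation=cv2.INTER_CUBIC)]),'lift.png')
E
```

```text
t 5.8 p [ 0.4693 -0.311   0.4128] q [ 5.6e-03  2.0e-04  1.0e+00 -4.6e-03] F [ 1.  -0.3 -1.1] w 0.003 g 50.1
qpos [-0.709  0.249  1.522  0.     1.356 -2.28 ]
[([466.9, 135.9], 670), ([287.7, 141.2], 28), ([318.3, 141.4], 29)]
```

View pics/lift.png

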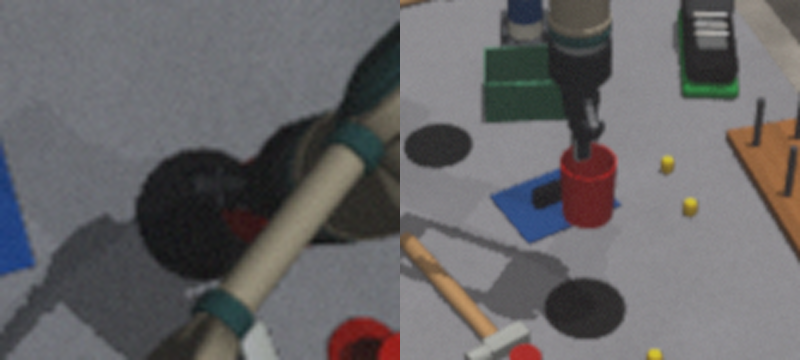

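The cup hangs cleanly from the pinch and the empty mat is at raw side (267.2,277.9), as predicted. I carry it to the tin and begin tilting on the way.

Request:
{"api": "carry_out", "payload": {"linear": [[0.008,0.05,0],[0.008,0.08,0],[0.008,0.08,0],[0.008,0.08,0],[0.008,0.08,0],[0.008,0.08,0],[0.008,0.08,0],[0.008,0.08,0]], "angular": [[0,0,0],[0,0,0],[0,0,0],[1,0,0],[1,0,0],[1,0,0],[1,0,0],[1,0,0]], "hand": [0,0,0,0,0,0,0,0]}}

```text
clock: 6.57
position: [0.4995, -0.0033, 0.403]
ee_rot: [-0.002, 0.001, 0.98, 0.201]
contact_force: [0.4, 0.3, -1.3]
width: 0.0029
gripper_force: 50.2
```

```bash
cat >> h.py <<'E'
def tilt(th): c,s=np.cos(th),np.sin(th); return np.array([[-1,0,0],[0,c,s],[0,s,-c]])
def pourpose(L,th): c,s=np.cos(th),np.sin(th); return np.array(L)+[0,-.153*s+.068*c,.153*c+.068*s]
E
python3 - <<'E'
from h import *
st(); 
for th in (.8,1.2,1.6,2.0): print(th); need(pourpose((.508,.15,.16),th),tilt(th))
E
```

```text
t 6.57 p [ 0.4995 -0.0033  0.403 ] q [-2.100e-03  6.000e-04  9.796e-01  2.010e-01] F [ 0.4  0.3 -1.3] w 0.0029 g 50.2
qpos [-0.293  0.184  1.675  0.39   1.422 -1.948]
0.8
shift share [ 0.0169  0.1817 -0.1752] turn share(total) [ 4.94 -0.06 -0.01]
1.2
shift share [ 0.0169  0.0706 -0.2483] turn share(total) [ 9.94 -0.05 -0.02]
1.6
shift share [ 0.0169 -0.0033 -0.3589] turn share(total) [14.94 -0.05 -0.03]
2.0
shift share [ 0.0169 -0.0283 -0.4896] turn share(total) [19.94 -0.05 -0.04]
```

Request:
{"api": "carry_out", "payload": {"linear": [[0.0034,0.036,-0.035],[0.0034,0.036,-0.035],[0.0034,0.036,-0.035],[0.0034,0.036,-0.035],[0.0034,0.036,-0.035],[0,-0.022,-0.014],[0,-0.022,-0.014],[0,-0.022,-0.014]], "angular": [[1,0,0],[1,0,0],[1,0,0],[1,0,0],[1,0,0],[1,0,0],[1,0,0],[1,0,0]], "hand": [0,0,0,0,0,0,0,0]}}

```text
clock: 7.23
position: [0.5077, 0.0521, 0.2942]
ee_rot: [-0.002, 0.001, 0.867, 0.499]
contact_force: [0.7, 0.8, -2.2]
width: 0.003
gripper_force: 50.5
```

```bash
python3 - <<'E'
from h import *
st(); 
for th in (1.4,1.8,2.0): print(th); need(pourpose((.508,.15,.16),th),tilt(th))
S=grab('side');T=grab('top')
save(np.hstack([cv2.resize(T[110:240,150:295],(400,360),interpolation=cv2.INTER_CUBIC),cv2.resize(S[110:230,170:304],(400,360),interpolation=cv2.INTER_CUBIC)]),'pour.png')
E
```

```text
t 7.23 p [0.5077 0.0521 0.2942] q [-1.900e-03  7.000e-04  8.669e-01  4.985e-01] F [ 0.7  0.8 -2.2] w 0.003 g 50.5
qpos [-0.353  0.398  1.907  0.954  1.457 -2.361]
1.4
shift share [ 0.0006 -0.0826 -0.0824] turn share(total) [ 4.45 -0.05 -0.02]
1.8
shift share [ 0.0006 -0.1331 -0.2055] turn share(total) [ 9.45 -0.04 -0.03]
2.0
shift share [ 0.0006 -0.139  -0.2721] turn share(total) [11.95 -0.04 -0.03]
```

View pics/pour.png

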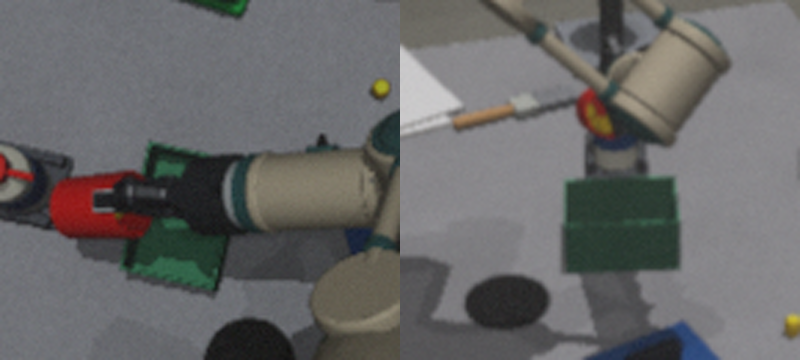

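The cup (top crop about (100,205)) is tipped over the tin's +y side, clear of the can, with the toggles still inside. j6 is heading for its limit, so I check it with a wrist model first.

```bash
cat >> h.py <<'E'
from scipy.optimize import least_squares
def wristR(q): return (Rot.from_euler('z',q[0])*Rot.from_euler('y',q[1]+q[2])*Rot.from_euler('z',q[3])*Rot.from_euler('y',q[4])*Rot.from_euler('z',q[5]+np.pi/2)).as_matrix()
def wsolve(M,q):  # wrist joints for arm joints of q
    f=lambda w:(wristR([q[0],q[1],q[2],*w])-M).ravel(); return least_squares(f,q[3:]).x
E
python3 - <<'E'
from h import *
s=manip.get_state();q=np.array(s['qpos']);p,M=tool()
print('model err',np.abs(wristR(q)-M).max())
for dz in (0,-.3,-.5):
  for th,j1,pp in ((1.4,-.4,2.45),(1.8,-.42,2.55),(2.1,-.42,2.6)):
    Mt=Rot.from_euler('z',dz).as_matrix()@tilt(th); qq=q.copy();qq[0]=j1;qq[2]=pp-qq[1]
    w=wsolve(Mt,qq); print(dz,th,w.round(3),np.abs(wristR([*qq[:3],*w])-Mt).max().round(3))
E
```

```text
model err 2.220446049250313e-16
0 1.4 [ 1.152  1.685 -2.509] 0.0
0 1.8 [ 1.346  1.993 -2.549] 0.0
0 2.1 [ 1.518  2.232 -2.503] 0.0
-0.3 1.4 [ 1.385  1.503 -2.452] 0.0
-0.3 1.8 [ 1.602  1.827 -2.532] 0.0
-0.3 2.1 [ 1.769  2.078 -2.516] 0.0
-0.5 1.4 [ 1.538  1.376 -2.438] 0.0
-0.5 1.8 [ 1.765  1.716 -2.545] 0.0
-0.5 2.1 [ 1.926  1.979 -2.547] 0.0
```

Request:
{"api": "carry_out", "payload": {"linear": [[0,-0.0165,-0.0165],[0,-0.0165,-0.0165],[0,-0.0165,-0.0165],[0,-0.0165,-0.0165],[0,-0.0165,-0.0165],[0,-0.012,-0.023],[0,-0.01,-0.024],[0,-0.009,-0.025]], "angular": [[0.89,0,0],[0.89,0,0],[0.89,0,0],[0.89,0,0],[0.89,0,0],[1,0,0],[1,0,0],[1,0,0]], "hand": [0,0,0,0,0,0,0,0]}}

```text
clock: 8.0
position: [0.5134, -0.0055, 0.2241]
ee_rot: [-0.006, 0.003, 0.685, 0.729]
contact_force: [0.6, 1.0, -1.7]
width: 0.0029
gripper_force: 50.7
```

```bash
python3 - <<'E'
from h import *
st(); 
for th in (1.8,2.0,2.1,2.2): print(th); need(pourpose((.508,.15,.16),th),tilt(th))
T=grab('top'); print([(c,s[4],plane('top',c,.03).round(3)) for c,s in yellow('top',T) if 185<c[0]<250])
E
```

```text
t 8.0 p [ 0.5134 -0.0055  0.2241] q [-0.0058  0.0028  0.685   0.7285] F [ 0.6  1.  -1.7] w 0.0029 g 50.7
qpos [-0.491  0.708  1.965  1.148  1.843 -2.704]
1.8
shift share [-0.0108 -0.018  -0.0652] turn share(total) [ 2.1  -0.15 -0.07]
2.0
shift share [-0.0108 -0.0239 -0.1318] turn share(total) [ 4.6  -0.14 -0.08]
2.1
shift share [-0.0108 -0.0219 -0.1652] turn share(total) [ 5.85 -0.13 -0.09]
2.2
shift share [-0.0108 -0.0165 -0.1983] turn share(total) [ 7.1  -0.13 -0.1 ]
[]
```

j6 is at −2.704, at the edge of its range, so I back it off by rolling about the tool axis and then tilt on.

Request:
{"api": "carry_out", "payload": {"linear": [[0,0,0],[0,0,0],[0,0,0],[0,0,0],[-0.005,-0.009,-0.031],[-0.005,-0.009,-0.031],[0,-0.003,-0.027],[0,-0.003,-0.027]], "angular": [[0,1,0],[0,1,0],[0,1,0],[0,1,0],[1,0,0],[1,0,0],[1,0,0],[1,0,0]], "hand": [0,0,0,0,0,0,0,0]}}

```text
clock: 8.72
position: [0.5092, -0.0174, 0.1672]
ee_rot: [-0.131, 0.098, 0.553, 0.817]
contact_force: [0.6, 0.2, -1.2]
width: 0.0029
gripper_force: 50.8
```

```bash
python3 - <<'E'
from h import *
st();p,M=tool();print(M.round(3),'tilt of cup',np.arccos(-M[2,2]))
print('lip',p+.153*M[:,2]-.068*M[:,1])
T=grab('top'); S=grab('side');print([(c,s[4],plane('top',c,.03).round(3)) for c,s in yellow('top',T) if 185<c[0]<250])
save(np.hstack([cv2.resize(T[110:240,150:295],(400,360),interpolation=cv2.INTER_CUBIC),cv2.resize(S[110:230,170:304],(400,360),interpolation=cv2.INTER_CUBIC)]),'pour2.png')
E
```

```text
t 8.72 p [ 0.5092 -0.0174  0.1672] q [-0.1308  0.0978  0.5533  0.8168] F [ 0.6  0.2 -1.2] w 0.0029 g 50.8
qpos [-0.496  0.916  1.992  1.188  2.046 -2.575]
[[-0.947  0.322  0.015]
 [-0.105 -0.354  0.929]
 [ 0.304  0.878  0.369]] tilt of cup 1.9482912122454221
lip [0.48963768 0.14888446 0.16389945]
[]
```

View pics/pour2.png

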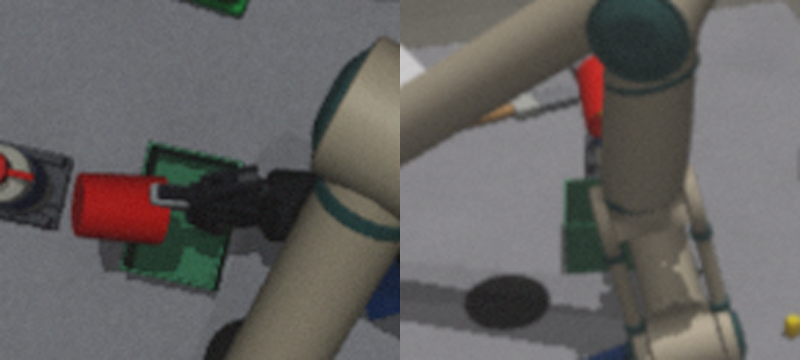

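No toggles are visible in the tin yet, though the gripper hides part of it. I tilt slightly more and shake along the cup's axis.

Request:
{"api": "carry_out", "payload": {"linear": [[0,0,0.004],[0,0,0.004],[0,0.03,0],[0,-0.03,0],[0,0.03,0],[0,-0.03,0],[0,0.03,0],[0,-0.03,0]], "angular": [[1,0.3,0],[1,0.3,0],[0,0,0],[0,0,0],[0,0,0],[0,0,0],[0,0,0],[0,0,0]], "hand": [0,0,0,0,0,0,0,0]}}

```text
clock: 9.48
position: [0.5086, -0.0146, 0.1727]
ee_rot: [-0.153, 0.106, 0.485, 0.854]
contact_force: [-0.2, 0.4, -0.6]
width: 0.0028
gripper_force: 50.9
```

```bash
python3 - <<'E'
from h import *
st();p,M=tool();print('tilt of cup',np.arccos(-M[2,2]))
T=grab('top');print([(c,s[4],plane('top',c,.03).round(3)) for c,s in yellow('top',T) if 185<c[0]<330])
S=grab('side');print([(c,s[4]) for c,s in yellow('side',S,4) if 200<c[0]<330])
E
```

```text
t 9.48 p [ 0.5086 -0.0146  0.1727] q [-0.1534  0.1064  0.4852  0.8543] F [-0.2  0.4 -0.6] w 0.0028 g 50.9
qpos [-0.473  0.954  2.01   1.241  2.169 -2.553]
tilt of cup 2.102066420448166
[([216.9, 206.9], 41, array([0.449, 0.126, 0.03 ]))]
[([301.0, 218.0], 31), ([310.7, 235.5], 34), ([295.7, 299.2], 49)]
```

Request:
{"api": "carry_out", "payload": {"linear": [[0.01,0.03,0],[0,-0.03,0],[0,0.03,0],[0,-0.03,0],[0,0.03,0],[0,-0.03,0],[0,0,0.05],[0,0,0.08]], "angular": [[0.5,0,0],[0,0,0],[0,0,0],[0,0,0],[0,0,0],[0,0,0],[0,0,0],[-1,0,0]], "hand": [0,0,0,0,0,0,0,0]}}

```text
clock: 10.25
position: [0.515, -0.0174, 0.2339]
ee_rot: [-0.151, 0.113, 0.499, 0.845]
contact_force: [0.9, -0.5, -1.4]
width: 0.0028
gripper_force: 50.9
```

Request:
{"api": "carry_out", "payload": {"linear": [[0,-0.06,0.05],[0,-0.06,0.05],[0,-0.06,0.05],[0,-0.06,0.05],[0,-0.06,0.03],[0,-0.06,0],[0,-0.06,0],[0,-0.06,0]], "angular": [[-1,0,0],[-1,0,0],[-1,0,0],[-1,0,0],[-1,0,0],[-1,0,0],[-1,0,0],[-1,0,0]], "hand": [0,0,0,0,0,0,0,0]}}

```text
clock: 10.92
position: [0.5135, -0.2585, 0.3532]
ee_rot: [-0.106, 0.152, 0.743, 0.643]
contact_force: [1.1, 0.7, -2.2]
width: 0.0032
gripper_force: 50.8
```

```bash
python3 - <<'E'
from h import *
st();p,M=tool();print('tilt of cup',np.arccos(-M[2,2]))
T=grab('top');print([(c,s[4],plane('top',c,.02).round(3)) for c,s in yellow('top',T) if 150<c[0]<430])
S=grab('side');print([(c,s[4]) for c,s in yellow('side',S,4) if 200<c[0]<330])
save(np.vstack([cv2.resize(T[100:260,150:410],(650,400),interpolation=cv2.INTER_CUBIC),cv2.copyMakeBorder(cv2.resize(T[160:225,185:245],(185,200),interpolation=cv2.INTER_CUBIC),0,0,0,465,cv2.BORDER_CONSTANT)]),'after.png')
E
```

```text
t 10.92 p [ 0.5135 -0.2585  0.3532] q [-0.1055  0.1519  0.743   0.6432] F [ 1.1  0.7 -2.2] w 0.0032 g 50.8
qpos [-0.827  0.59   1.552  0.944  2.104 -2.016]
tilt of cup 1.4199535972993047
[([287.6, 141.2], 28, array([ 0.671, -0.101,  0.02 ])), ([318.3, 141.3], 28, array([ 0.672, -0.203,  0.02 ])), ([226.5, 188.5], 88, array([0.511, 0.097, 0.02 ])), ([207.5, 187.3], 47, array([0.514, 0.16 , 0.02 ])), ([225.3, 201.5], 43, array([0.468, 0.1  , 0.02 ]))]
[([241.4, 183.2], 5), ([301.2, 218.1], 30), ([310.7, 235.8], 35), ([295.7, 299.3], 48)]
```

View pics/after.png

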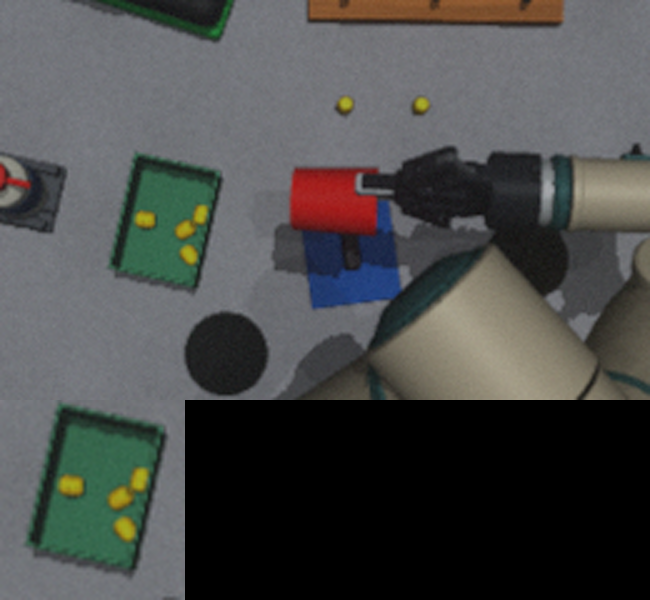

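Four toggles lie in the tin (raw (226.5,188.5) as a pair, (207.5,187.3), (225.3,201.5)) and none outside it. The lid has shifted, so it must be measured again later. Now I turn the cup back upright over its mat.

```bash
python3 - <<'E'
from h import *
need((.4688,-.311,.36),down(np.pi/2))
E
```

```text
shift share [-0.0905 -0.1003  0.0133] turn share(total) [-17.62  -2.83   4.17]
```

Request:
{"api": "carry_out", "payload": {"linear": [[-0.005,-0.006,0.005],[-0.005,-0.006,0.005],[-0.005,-0.006,0.005],[-0.005,-0.006,0.005],[-0.005,-0.006,0.005],[-0.005,-0.006,0.005],[-0.005,-0.006,0.005],[-0.005,-0.006,0.005]], "angular": [[-0.98,-0.157,0.232],[-0.98,-0.157,0.232],[-0.98,-0.157,0.232],[-0.98,-0.157,0.232],[-0.98,-0.157,0.232],[-0.98,-0.157,0.232],[-0.98,-0.157,0.232],[-0.98,-0.157,0.232]], "hand": [0,0,0,0,0,0,0,0]}}

```text
clock: 11.68
position: [0.4937, -0.2805, 0.372]
ee_rot: [-0.065, 0.09, 0.918, 0.382]
contact_force: [0.4, 0.7, -1.0]
width: 0.0031
gripper_force: 50.7
```

Request:
{"api": "carry_out", "payload": {"linear": [[-0.005,-0.006,0],[-0.005,-0.006,0],[-0.005,-0.006,0],[-0.005,-0.006,0],[-0.005,-0.006,0],[-0.005,-0.006,0],[-0.005,-0.006,0],[-0.005,-0.006,0]], "angular": [[-0.98,-0.157,0.232],[-0.98,-0.157,0.232],[-0.98,-0.157,0.232],[-0.98,-0.157,0.232],[-0.98,-0.157,0.232],[-0.98,-0.157,0.232],[-0.98,-0.157,0.232],[-0.98,-0.157,0.232]], "hand": [0,0,0,0,0,0,0,0]}}

```text
clock: 12.35
position: [0.4735, -0.3041, 0.3717]
ee_rot: [-0.016, 0.019, 0.997, 0.079]
contact_force: [-0.1, -0.1, -1.4]
width: 0.0027
gripper_force: 50.6
```

Request:
{"api": "carry_out", "payload": {"linear": [[-0.005,-0.003,0],[-0.005,-0.003,0],[0,0,0]], "angular": [[-0.98,-0.157,0.232],[-0.7,-0.1,0.16],[0,0,0]], "hand": [0,0,0]}}

```text
clock: 12.6
position: [0.4681, -0.3063, 0.372]
ee_rot: [-0.006, 0.004, 1.0, 0.013]
contact_force: [-0.3, 0.8, -1.0]
width: 0.0032
gripper_force: 50.5
```

```bash
python3 - <<'E'
from h import *
st();need((.4688,-.311,.246),down(np.pi/2))
T=grab('top');print([(c,s[4],plane('top',c,.02).round(3)) for c,s in yellow('top',T) if 150<c[0]<430])
E
```

```text
t 12.6 p [ 0.4681 -0.3063  0.372 ] q [-0.006   0.0037  0.9999  0.0133] F [-0.3  0.8 -1. ] w 0.0032 g 50.5
qpos [-0.708  0.28   1.583  0.013  1.305 -2.275]
shift share [ 0.0014 -0.0094 -0.252 ] turn share(total) [-0.33 -0.15  0.09]
[([287.6, 141.3], 29, array([ 0.67 , -0.101,  0.02 ])), ([318.3, 141.3], 28, array([ 0.672, -0.203,  0.02 ])), ([226.5, 188.5], 87, array([0.511, 0.097, 0.02 ])), ([207.5, 187.3], 47, array([0.514, 0.16 , 0.02 ])), ([224.8, 202.0], 47, array([0.466, 0.102, 0.02 ]))]
```

Request:
{"api": "carry_out", "payload": {"linear": [[0.001,-0.009,-0.07],[0,0,-0.07],[0,0,-0.06],[0,0,-0.03],[0,0,-0.014],[0,0,-0.006],[0,0,0]], "angular": [[-0.33,-0.15,0.09],[0,0,0],[0,0,0],[0,0,0],[0,0,0],[0,0,0],[0,0,0]], "hand": [0,0,0,0,0,0,0]}}

```text
clock: 13.23
position: [0.4699, -0.3133, 0.2463]
ee_rot: [-0.0, 0.001, 1.0, 0.001]
contact_force: [0.0, 0.6, -0.8]
width: 0.003
gripper_force: 50.5
```

Request:
{"api": "carry_out", "payload": {"linear": [[0,0,-0.004],[0,0,0]], "angular": [[0,0,0],[0,0,0]], "hand": [0,0]}}

```text
clock: 13.4
position: [0.4702, -0.3136, 0.2455]
ee_rot: [0.001, 0.001, 1.0, -0.0]
contact_force: [0.3, -0.4, -1.5]
width: 0.0029
gripper_force: 50.5
```

Request:
{"api": "carry_out", "payload": {"linear": [[0,0,-0.004],[0,0,-0.003],[0,0,0]], "angular": [[0,0,0],[0,0,0],[0,0,0]], "hand": [0,0,0]}}

```text
clock: 13.65
position: [0.4701, -0.3129, 0.2423]
ee_rot: [0.001, 0.001, 1.0, 0.001]
contact_force: [-0.7, 2.9, 6.8]
width: 0.0028
gripper_force: 52.3
```

Request:
{"api": "carry_out", "payload": {"linear": [[0,0,-0.003],[0,0,0],[0,0,0]], "angular": [[0,0,0],[0,0,0],[0,0,0]], "hand": [0,0,0]}}

```text
clock: 13.9
position: [0.47, -0.3125, 0.2418]
ee_rot: [0.001, 0.001, 1.0, 0.001]
contact_force: [-1.0, 6.2, 12.9]
width: 0.0032
gripper_force: 53.6
```

Request:
{"api": "carry_out", "payload": {"linear": [[0,0,0.003],[0,0,0],[0,0,0],[0,0,0],[0,0,0.03],[0,0,0.07],[0,0,0.08],[0,0,0.08]], "angular": [[0,0,0],[0,0,0],[0,0,0],[0,0,0],[0,0,0],[0,0,0],[0,0,0],[0,0,0]], "hand": [0.15,0.3,0.4,0.4,0.4,0.4,0.4,0.4]}}

```text
clock: 14.57
position: [0.4694, -0.3133, 0.3713]
ee_rot: [-0.001, 0.001, 1.0, 0.001]
contact_force: [0.7, -0.6, 0.3]
width: 0.0339
gripper_force: 0.0
```

Request:
{"api": "carry_out", "payload": {"linear": [[0.02,0.06,0.04],[0.02,0.08,0],[0.02,0.08,0],[0.02,0.08,0],[0,0,0]], "angular": [[0,0,0],[0,0,0],[0,0,0],[0,0,0],[0,0,0]], "hand": [0.55,0.55,0.55,0.55,0.55]}}

```text
clock: 14.98
position: [0.5104, -0.1573, 0.3909]
ee_rot: [0.0, -0.002, 1.0, 0.003]
contact_force: [-0.1, -0.1, 0.1]
width: 0.0469
gripper_force: 0.0
```

```bash
cat >> h.py <<'E'
def strays(T,S):
    a=[c for c,s in yellow('top',T) if 250<c[0]<440]; b=[c for c,s in yellow('side',S) if 270<c[0]<340]
    print('top',[(c,plane('top',c,.022).round(4).tolist()) for c in a]); print('side',[(c,plane('side',c,.013).round(4).tolist()) for c in b])
def lid(T):
    h=cv2.cvtColor(T,cv2.COLOR_RGB2HSV)
    b=cv2.inRange(h,np.array((95,90,25)),np.array((125,255,255))); b[:,:240]=0;b[:,350:]=0;b[:120]=0
    print('lid',rect_world('top',b,0.006)); return b
E
python3 - <<'E'
from h import *
st()
T=grab('top');S=grab('side'); strays(T,S); lid(T)
save(np.vstack([cv2.resize(T[110:240,240:420],(554,400),interpolation=cv2.INTER_CUBIC),cv2.copyMakeBorder(cv2.resize(T[180:225,335:400],(277,192),interpolation=cv2.INTER_CUBIC),0,0,0,277,cv2.BORDER_CONSTANT)]),'back.png')
E
```

```text
t 14.98 p [ 0.5104 -0.1573  0.3909] q [ 2.0e-04 -1.9e-03  1.0e+00  3.1e-03] F [-0.1 -0.1  0.1] w 0.0469 g 0.0
qpos [-0.431  0.223  1.613  0.006  1.307 -2.008]
top [([287.7, 141.0], [0.671, -0.1013, 0.022]), ([397.6, 185.5], [0.5293, -0.4622, 0.022])]
side [([301.1, 217.9], [0.6706, -0.0985, 0.013]), ([310.7, 235.6], [0.6714, -0.1995, 0.013]), ([295.7, 299.2], [0.5281, -0.4608, 0.013])]
lid (array([ 0.4879, -0.1079]), array([158.5, 117. ]), 8.32)
```

View pics/back.png

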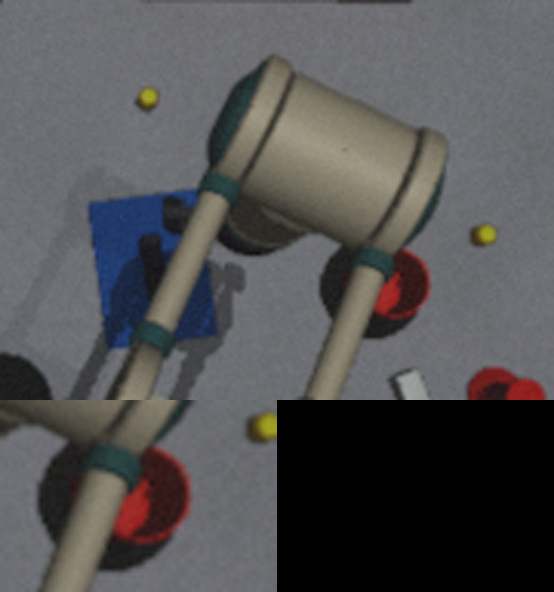

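The cup is back on its mat with no yellow in the visible part. Strays are A (0.671,−0.100), B (0.672,−0.200) and C (0.529,−0.461), and the lid is now at (0.488,−0.108) at 8.3°. First stray A.

Request:
{"api": "carry_out", "payload": {"linear": [[0.054,0.019,-0.03],[0.054,0.019,-0.03],[0.054,0.019,-0.05],[0.054,0.019,-0.05],[0.054,0.019,-0.05],[0.053,0.02,-0.05],[0,0,0],[0,0,0]], "angular": [[0,0,0],[0,0,0],[0,0,0],[0,0,0],[0,0,0],[0,0,0],[0,0,0],[0,0,0]], "hand": [0.55,0.55,0.55,0.55,0.55,0.55,0.55,0.55]}}

```text
clock: 15.75
position: [0.6716, -0.107, 0.2574]
ee_rot: [-0.003, 0.001, 1.0, 0.001]
contact_force: [-0.5, 0.6, 0.8]
width: 0.047
gripper_force: 0.0
```

```bash
python3 - <<'E'
from h import *
st();S=grab('side');T=grab('top');strays(T,S);need((.671,-.1,.178),down(np.pi/2))
E
```

```text
t 15.75 p [ 0.6716 -0.107   0.2574] q [-2.8e-03  9.0e-04  1.0e+00  8.0e-04] F [-0.5  0.6  0.8] w 0.047 g 0.0
qpos [-0.26   0.533  1.468  0.     1.146 -1.829]
top [([287.6, 140.6], [0.6723, -0.1009, 0.022]), ([397.7, 185.5], [0.5293, -0.4625, 0.022])]
side [([301.0, 218.2], [0.6697, -0.1, 0.013]), ([310.7, 235.8], [0.671, -0.2005, 0.013]), ([295.7, 299.2], [0.5281, -0.4608, 0.013])]
shift share [ 0.0002  0.0147 -0.1656] turn share(total) [-0.01 -0.01  0.03]
```

Request:
{"api": "carry_out", "payload": {"linear": [[0,0.012,-0.07],[0,0,-0.06],[0,0,-0.034],[0,0,0],[0,0,0],[0,0,0],[0,0,0],[0,0,0]], "angular": [[0,0,0],[0,0,0],[0,0,0],[0,0,0],[0,0,0],[0,0,0],[0,0,0],[0,0,0]], "hand": [0.55,0.55,0.55,0.55,0.1,0.1,0.1,0.1], "force": 30}}

```text
clock: 16.52
position: [0.672, -0.1005, 0.1817]
ee_rot: [0.002, 0.001, 1.0, -0.0]
contact_force: [0.0, -2.0, 6.3]
width: 0.0201
gripper_force: 29.8
```

Request:
{"api": "carry_out", "payload": {"linear": [[0,0,0.05],[0,0,0.08],[0,0,0.08],[-0.04,0.06,0],[-0.045,0.065,0],[-0.045,0.065,0],[-0.045,0.065,0],[-0.045,0.065,0]], "angular": [[0,0,0],[0,0,0],[0,0,0],[0,0,0],[0,0,0],[0,0,0],[0,0,0],[0,0,0]], "hand": [0.1,0.1,0.1,0.1,0.1,0.1,0.1,0.1]}}

```text
clock: 17.18
position: [0.56, 0.0613, 0.2851]
ee_rot: [0.001, 0.001, 1.0, 0.001]
contact_force: [0.5, 0.7, 0.3]
width: 0.0205
gripper_force: 29.5
```

```bash
python3 - <<'E'
from h import *
st();S=grab('side');T=grab('top');strays(T,S);need((.525,.135,.24),down(np.pi/2))
E
```

```text
t 17.18 p [0.56   0.0613 0.2851] q [1.0e-03 1.2e-03 1.0e+00 6.0e-04] F [0.5 0.7 0.3] w 0.0205 g 29.5
qpos [-1.500e-02  3.500e-01  1.713e+00  1.000e-03  1.077e+00 -1.584e+00]
top [([318.3, 141.3], [0.6716, -0.2022, 0.022]), ([397.7, 185.5], [0.5293, -0.4625, 0.022])]
side [([310.7, 235.6], [0.6714, -0.1995, 0.013]), ([295.7, 299.2], [0.5281, -0.4608, 0.013])]
shift share [-0.0643  0.1417 -0.0896] turn share(total) [-0.04 -0.04 -0.03]
```

Request:
{"api": "carry_out", "payload": {"linear": [[-0.032,0.071,0],[-0.032,0.071,0],[0,0,-0.05],[0,0,-0.04],[0,0,0],[0,0,0],[0,0,0.06],[0,0,0.08]], "angular": [[0,0,0],[0,0,0],[0,0,0],[0,0,0],[0,0,0],[0,0,0],[0,0,0],[0,0,0]], "hand": [0.1,0.1,0.1,0.1,0.5,0.5,0.5,0.5]}}

```text
clock: 17.95
position: [0.5288, 0.1304, 0.308]
ee_rot: [-0.003, 0.001, 1.0, 0.0]
contact_force: [0.9, -0.5, -0.2]
width: 0.0427
gripper_force: 0.0
```

```bash
python3 - <<'E'
from h import *
st();S=grab('side');T=grab('top');strays(T,S);need((.6715,-.2005,.26),down(np.pi/2))
print([(c,s[4],plane('top',c,.02).round(3)) for c,s in yellow('top',T) if 150<c[0]<260])
E
```

```text
t 17.95 p [0.5288 0.1304 0.308 ] q [-3.1e-03  1.3e-03  1.0e+00  1.0e-04] F [ 0.9 -0.5 -0.2] w 0.0427 g 0.0
qpos [ 1.140e-01  3.050e-01  1.718e+00  1.000e-03  1.125e+00 -1.455e+00]
top [([318.3, 141.3], [0.6716, -0.2022, 0.022]), ([397.6, 185.5], [0.5293, -0.4622, 0.022])]
side [([310.7, 235.6], [0.6714, -0.1995, 0.013]), ([295.7, 299.2], [0.5281, -0.4608, 0.013])]
shift share [ 0.278  -0.6627 -0.113 ] turn share(total) [-0.03  0.19  0.03]
[([229.8, 185.0], 26, array([0.522, 0.087, 0.02 ])), ([207.4, 187.6], 23, array([0.513, 0.16 , 0.02 ])), ([225.7, 192.8], 28, array([0.496, 0.1  , 0.02 ])), ([224.9, 201.9], 27, array([0.467, 0.102, 0.02 ]))]
```

Request:
{"api": "carry_out", "payload": {"linear": [[0.031,-0.074,0],[0.031,-0.074,0],[0.031,-0.074,0],[0.031,-0.074,0],[0.031,-0.074,0],[0.031,-0.074,0],[0.031,-0.074,0],[0.031,-0.074,0]], "angular": [[0,0,0],[0,0,0],[0,0,0],[0,0,0],[0,0,0],[0,0,0],[0,0,0],[0,0,0]], "hand": [0.55,0.55,0.55,0.55,0.55,0.55,0.55,0.55]}}

```text
clock: 18.72
position: [0.6539, -0.1679, 0.3105]
ee_rot: [0.001, 0.001, 1.0, 0.0]
contact_force: [1.8, 0.6, -0.4]
width: 0.0471
gripper_force: 0.0
```

Request:
{"api": "carry_out", "payload": {"linear": [[0.03,-0.071,0],[0,0,-0.05],[0,0,-0.05],[0,0,0],[0,0,0]], "angular": [[0,0,0],[0,0,0],[0,0,0],[0,0,0],[0,0,0]], "hand": [0.55,0.55,0.55,0.55,0.55]}}

```text
clock: 19.13
position: [0.6678, -0.2011, 0.2584]
ee_rot: [-0.001, 0.001, 1.0, 0.001]
contact_force: [0.9, 0.6, 0.2]
width: 0.047
gripper_force: 0.0
```

```bash
python3 - <<'E'
from h import *
st();S=grab('side');T=grab('top');strays(T,S);need((.6715,-.2005,.178),down(np.pi/2))
print([(c,s[4],plane('top',c,.02).round(3)) for c,s in yellow('top',T) if 150<c[0]<260])
E
```

```text
t 19.13 p [ 0.6678 -0.2011  0.2584] q [-0.0012  0.0014  1.      0.001 ] F [0.9 0.6 0.2] w 0.047 g 0.0
qpos [-3.920e-01  5.550e-01  1.424e+00  1.000e-03  1.166e+00 -1.961e+00]
top [([318.5, 141.0], [0.6726, -0.2028, 0.022]), ([397.7, 185.4], [0.5296, -0.4625, 0.022])]
side [([310.4, 235.9], [0.6698, -0.2007, 0.013]), ([295.7, 299.2], [0.5281, -0.4608, 0.013])]
shift share [ 0.0055  0.0003 -0.1657] turn share(total) [0.   0.03 0.02]
[([228.6, 189.2], 80, array([0.508, 0.09 , 0.02 ])), ([207.5, 187.3], 47, array([0.514, 0.16 , 0.02 ])), ([216.5, 191.5], 37, array([0.5 , 0.13, 0.02]))]
```

Request:
{"api": "carry_out", "payload": {"linear": [[0.005,0,-0.07],[0,0,-0.06],[0,0,-0.034],[0,0,0],[0,0,0],[0,0,0],[0,0,0],[0,0,0]], "angular": [[0,0,0],[0,0,0],[0,0,0],[0,0,0],[0,0,0],[0,0,0],[0,0,0],[0,0,0]], "hand": [0.55,0.55,0.55,0.55,0.1,0.1,0.1,0.1], "force": 30}}

```text
clock: 19.9
position: [0.6718, -0.2006, 0.1798]
ee_rot: [0.002, 0.001, 1.0, -0.0]
contact_force: [0.6, -0.2, 5.5]
width: 0.0206
gripper_force: 29.8
```

Request:
{"api": "carry_out", "payload": {"linear": [[0,0,0.05],[0,0,0.08],[0,0,0.08],[-0.03,0.072,0],[-0.03,0.072,0],[-0.03,0.072,0],[-0.03,0.072,0],[-0.03,0.072,0]], "angular": [[0,0,0],[0,0,0],[0,0,0],[0,0,0],[0,0,0],[0,0,0],[0,0,0],[0,0,0]], "hand": [0.1,0.1,0.1,0.1,0.1,0.1,0.1,0.1]}}

```text
clock: 20.57
position: [0.5948, -0.0191, 0.2832]
ee_rot: [0.001, 0.001, 1.0, 0.0]
contact_force: [1.1, 1.0, -0.4]
width: 0.0205
gripper_force: 29.5
```

```bash
python3 - <<'E'
from h import *
st();need((.54,.13,.24),down(np.pi/2))
T=grab('top')
print([(c,s[4],plane('top',c,.02).round(3)) for c,s in yellow('top',T) if 150<c[0]<260])
E
```

```text
t 20.57 p [ 0.5948 -0.0191  0.2832] q [1.0e-03 1.2e-03 1.0e+00 4.0e-04] F [ 1.1  1.  -0.4] w 0.0205 g 29.5
qpos [-1.490e-01  3.950e-01  1.644e+00  1.000e-03  1.101e+00 -1.718e+00]
shift share [-0.1096  0.2981 -0.0864] turn share(total) [-0.01  0.03  0.03]
[([207.5, 187.3], 47, array([0.514, 0.16 , 0.02 ])), ([216.2, 192.1], 45, array([0.498, 0.131, 0.02 ]))]
```

Request:
{"api": "carry_out", "payload": {"linear": [[-0.0274,0.073,0],[-0.0274,0.073,0],[-0.0274,0.073,0],[-0.0274,0.07,0],[0,0,-0.05],[0,0,-0.036],[0,0,0],[0,0,0]], "angular": [[0,0,0],[0,0,0],[0,0,0],[0,0,0],[0,0,0],[0,0,0],[0,0,0],[0,0,0]], "hand": [0.1,0.1,0.1,0.1,0.1,0.1,0.5,0.5]}}

```text
clock: 21.28
position: [0.5409, 0.1241, 0.239]
ee_rot: [-0.0, 0.001, 1.0, 0.0]
contact_force: [1.2, 0.2, 0.7]
width: 0.0419
gripper_force: 0.0
```

Request:
{"api": "carry_out", "payload": {"linear": [[0,0,0.07],[0,0,0.08],[0,-0.08,0],[0,-0.08,0],[0,-0.08,0],[0,-0.08,0],[0,-0.08,0],[0,-0.08,0]], "angular": [[0,0,0],[0,0,0],[0,0,0],[0,0,0],[0,0,0],[0,0,0],[0,0,0],[0,0,0]], "hand": [0.5,0.5,0.5,0.5,0.5,0.5,0.5,0.5]}}

```text
clock: 21.95
position: [0.5409, -0.1187, 0.3161]
ee_rot: [0.002, 0.001, 1.0, -0.0]
contact_force: [1.0, 0.2, 0.8]
width: 0.0424
gripper_force: 0.0
```

Request:
{"api": "carry_out", "payload": {"linear": [[0,-0.08,0],[0,-0.08,0],[0,-0.08,0],[0,-0.08,0],[0,-0.08,0],[0,-0.08,0],[0,-0.08,0],[0,0,0]], "angular": [[0,0,0],[0,0,0],[0,0,0],[0,0,0],[0,0,0],[0,0,0],[0,0,0],[0,0,0]], "hand": [0.55,0.55,0.55,0.55,0.55,0.55,0.55,0.55]}}

```text
clock: 22.62
position: [0.5402, -0.4046, 0.3157]
ee_rot: [0.002, 0.004, 1.0, -0.004]
contact_force: [0.2, -0.4, -0.8]
width: 0.047
gripper_force: 0.0
```

```bash
python3 - <<'E'
from h import *
st();need((.5288,-.4615,.178),down(np.pi/2))
S=grab('side');T=grab('top');strays(T,S);lid(T)
print([(c,s[4],plane('top',c,.02).round(3)) for c,s in yellow('top',T) if 150<c[0]<260])
save(np.hstack([cv2.resize(T[160:225,185:245],(369,400),interpolation=cv2.INTER_CUBIC),cv2.resize(T[180:225,335:400],(400,400),interpolation=cv2.INTER_CUBIC)]),'chk.png')
E
```

```text
t 22.62 p [ 0.5402 -0.4046  0.3157] q [ 0.0018  0.004   1.     -0.004 ] F [ 0.2 -0.4 -0.8] w 0.047 g 0.0
qpos [-0.745  0.477  1.413 -0.004  1.243 -2.307]
shift share [-0.0228 -0.1138 -0.2754] turn share(total) [0.1  0.05 0.1 ]
top []
side [([295.7, 299.4], [0.5278, -0.4616, 0.013])]
lid (array([ 0.4874, -0.1093]), array([160.1, 119.5]), 8.49)
[([223.7, 189.6], 173, array([0.507, 0.106, 0.02 ])), ([207.5, 187.3], 47, array([0.514, 0.16 , 0.02 ])), ([224.9, 201.9], 47, array([0.467, 0.102, 0.02 ]))]
```

View pics/chk.png

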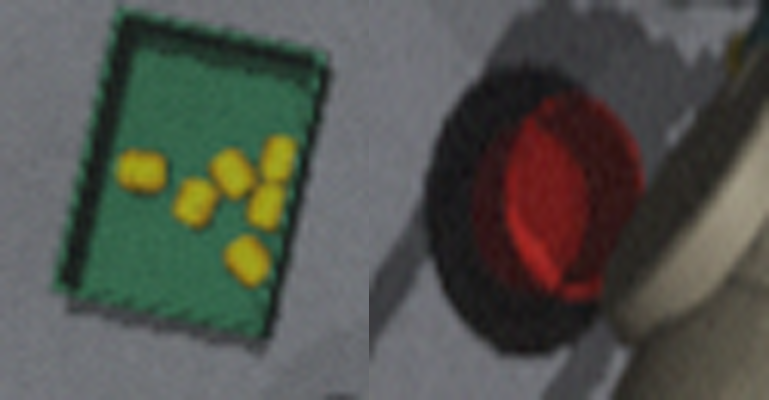

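Left crop: six toggles in the tin. Right crop: the cup stands on its mat with an empty red interior. Only stray C is left.

Request:
{"api": "carry_out", "payload": {"linear": [[-0.012,-0.057,0],[-0.011,-0.057,0],[0,0,-0.06],[0,0,-0.06],[0,0,0],[0,0,0]], "angular": [[0,0,0],[0,0,0],[0,0,0],[0,0,0],[0,0,0],[0,0,0]], "hand": [0.55,0.55,0.55,0.55,0.55,0.55]}}

```text
clock: 23.22
position: [0.5291, -0.4515, 0.2532]
ee_rot: [-0.001, 0.0, 1.0, 0.002]
contact_force: [-0.8, -0.5, 0.2]
width: 0.047
gripper_force: 0.0
```

```bash
python3 - <<'E'
from h import *
st();need((.5288,-.4615,.178),down(np.pi/2));S=grab('side');T=grab('top');strays(T,S)
E
```

```text
t 23.22 p [ 0.5291 -0.4515  0.2532] q [-1.4e-03  5.0e-04  1.0e+00  2.1e-03] F [-0.8 -0.5  0.2] w 0.047 g 0.0
qpos [-8.070e-01  5.570e-01  1.433e+00  1.000e-03  1.156e+00 -2.377e+00]
shift share [-0.0006 -0.02   -0.1504] turn share(total) [-0.05 -0.03  0.01]
top []
side [([295.6, 299.3], [0.5277, -0.4611, 0.013])]
```

Request:
{"api": "carry_out", "payload": {"linear": [[0,-0.02,-0.06],[0,0,-0.06],[0,0,-0.03],[0,0,0],[0,0,0],[0,0,0],[0,0,0],[0,0,0]], "angular": [[0,0,0],[0,0,0],[0,0,0],[0,0,0],[0,0,0],[0,0,0],[0,0,0],[0,0,0]], "hand": [0.55,0.55,0.55,0.55,0.1,0.1,0.1,0.1], "force": 30}}

```text
clock: 23.98
position: [0.5304, -0.4634, 0.1818]
ee_rot: [0.002, 0.001, 1.0, -0.001]
contact_force: [0.1, 0.3, 5.6]
width: 0.0202
gripper_force: 29.8
```

Request:
{"api": "carry_out", "payload": {"linear": [[0,0,0.05],[0,0,0.08],[0,0,0.08],[0,0,0.06],[0,0.08,0],[0,0.08,0],[0,0.08,0],[0,0.08,0]], "angular": [[0,0,0],[0,0,0],[0,0,0],[0,0,0],[0,0,0],[0,0,0],[0,0,0],[0,0,0]], "hand": [0.1,0.1,0.1,0.1,0.1,0.1,0.1,0.1]}}

```text
clock: 24.65
position: [0.529, -0.3014, 0.3152]
ee_rot: [0.001, 0.001, 1.0, -0.0]
contact_force: [0.7, 0.3, 1.2]
width: 0.0202
gripper_force: 29.5
```

Request:
{"api": "carry_out", "payload": {"linear": [[0,0.08,0],[0,0.08,0],[0,0.08,0],[0,0.08,0],[0,0.08,0],[0,0.08,0],[0,0.08,0],[0,0.08,0]], "angular": [[0,0,0],[0,0,0],[0,0,0],[0,0,0],[0,0,0],[0,0,0],[0,0,0],[0,0,0]], "hand": [0.1,0.1,0.1,0.1,0.1,0.1,0.1,0.1]}}

```text
clock: 25.32
position: [0.529, 0.019, 0.3151]
ee_rot: [0.001, 0.001, 1.0, 0.0]
contact_force: [0.7, 1.0, -0.1]
width: 0.0205
gripper_force: 29.5
```

```bash
python3 - <<'E'
from h import *
st();need((.535,.127,.24),down(np.pi/2))
E
```

```text
t 25.32 p [0.529  0.019  0.3151] q [1.e-03 9.e-04 1.e+00 4.e-04] F [ 0.7  1.  -0.1] w 0.0205 g 29.5
qpos [-9.600e-02  2.750e-01  1.744e+00  1.000e-03  1.121e+00 -1.665e+00]
shift share [ 0.012   0.216  -0.1502] turn share(total) [-0.01  0.03  0.02]
```

Request:
{"api": "carry_out", "payload": {"linear": [[0.004,0.072,0],[0.004,0.072,0],[0.004,0.072,0],[0,0,-0.08],[0,0,-0.07],[0,0,0],[0,0,0],[0,0,0]], "angular": [[0,0,0],[0,0,0],[0,0,0],[0,0,0],[0,0,0],[0,0,0],[0,0,0],[0,0,0]], "hand": [0.1,0.1,0.1,0.1,0.1,0.1,0.5,0.5]}}

```text
clock: 25.98
position: [0.5363, 0.1249, 0.2406]
ee_rot: [0.001, 0.001, 1.0, 0.001]
contact_force: [0.5, 0.6, 0.9]
width: 0.0422
gripper_force: 0.0
```

Request:
{"api": "carry_out", "payload": {"linear": [[0,0,0.07],[0,0,0.08],[-0.01,-0.08,0],[-0.01,-0.08,0],[-0.01,-0.08,0],[-0.01,-0.08,0],[-0.01,-0.08,0],[-0.01,-0.03,0]], "angular": [[0,0,0],[0,0,0],[0,0,0.5],[0,0,0.5],[0,0,0.5],[0,0,0.35],[0,0,0],[0,0,0]], "hand": [0.5,0.5,0.55,0.55,0.55,0.55,0.55,0.55]}}

```text
clock: 26.65
position: [0.5058, -0.0949, 0.3173]
ee_rot: [0.003, -0.071, 0.997, -0.002]
contact_force: [0.6, -0.1, -0.4]
width: 0.0469
gripper_force: 0.0
```

```bash
python3 - <<'E'
from h import *
st();need((.4874,-.1093,.184),down(np.radians(98.4)))
S=grab('side');T=grab('top');strays(T,S);lid(T)
print([(c,s[4],plane('top',c,.02).round(3)) for c,s in yellow('top',T) if 150<c[0]<260])
b,m=blobs(S,(95,90,40),(125,255,255),100);print([x for x in b if 200<x[0][0]<300])
h=cv2.cvtColor(T,cv2.COLOR_RGB2HSV)
g=cv2.inRange(h,np.array((60,60,20)),np.array((90,255,255))); g[:,:190]=0;g[:,245:]=0;g[:150]=0;g[230:]=0
print('tin',rect_world('top',g,0.075))
save(np.hstack([cv2.resize(T[160:225,185:245],(369,400),interpolation=cv2.INTER_CUBIC),cv2.resize(S[160:270,190:300],(400,400),interpolation=cv2.INTER_CUBIC)]),'lidg.png')
E
```

```text
t 26.65 p [ 0.5058 -0.0949  0.3173] q [ 0.003  -0.0712  0.9975 -0.0021] F [ 0.6 -0.1 -0.4] w 0.0469 g 0.0
qpos [-3.200e-01  2.510e-01  1.773e+00 -2.000e-03  1.111e+00 -2.033e+00]
shift share [-0.0367 -0.0288 -0.2665] turn share(total) [0.05 0.08 0.05]
top []
side []
lid (array([ 0.4603, -0.1137]), array([119.1, 104. ]), -81.67)
[([208.2, 175.7], 44, array([0.552, 0.158, 0.02 ])), ([223.7, 189.6], 171, array([0.507, 0.106, 0.02 ])), ([207.5, 187.4], 46, array([0.513, 0.16 , 0.02 ])), ([224.9, 201.8], 49, array([0.467, 0.102, 0.02 ]))]
[([253.4, 231.3], [228, 216, 52, 31, 796])]
tin (array([0.5083, 0.1267]), array([150. , 112.8]), -11.28)
```

View pics/lidg.png

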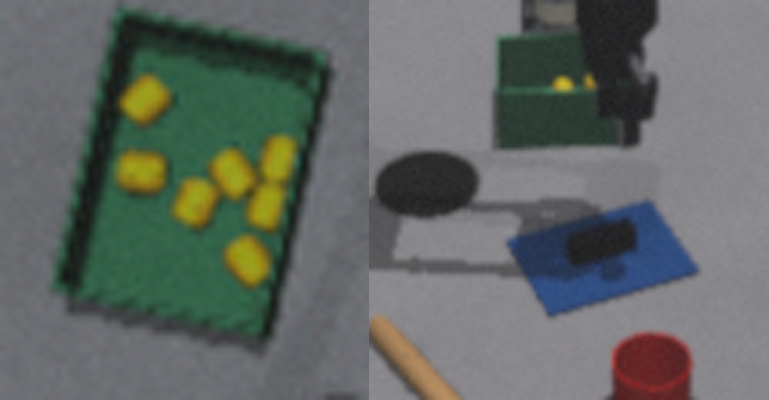

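All seven toggles are in the tin (left crop) and the lid lies clear at side crop (602,257). I check the lid centre in the side view and move above its bar.

```bash
python3 - <<'E'
from h import *
print(plane('side',(254.1,230.7),.006), pix('side',(.4874,-.1093,.006)), plane('side',(244.4,177.2),.075))
E
```

```text
[ 0.48695736 -0.11502665  0.006     ] [253.81858466 229.66410709] [0.51066248 0.12451747 0.075     ]
```

Request:
{"api": "carry_out", "payload": {"linear": [[-0.018,-0.014,-0.02],[-0.018,-0.014,-0.05],[0,0,-0.06],[0,0,0],[0,0,0]], "angular": [[0,0,0],[0,0,0],[0,0,0],[0,0,0],[0,0,0]], "hand": [0.55,0.55,0.55,0.55,0.55]}}

```text
clock: 27.17
position: [0.4875, -0.1034, 0.2495]
ee_rot: [-0.0, -0.073, 0.997, 0.001]
contact_force: [0.1, -0.6, 0.6]
width: 0.0467
gripper_force: 0.0
```

```bash
python3 - <<'E'
from h import *
st();need((.4874,-.1093,.186),down(np.radians(98.4)))
E
```

```text
t 27.17 p [ 0.4875 -0.1034  0.2495] q [-3.000e-04 -7.310e-02  9.973e-01  8.000e-04] F [ 0.1 -0.6  0.6] w 0.0467 g 0.0
qpos [-3.490e-01  3.050e-01  1.896e+00  2.000e-03  9.420e-01 -2.067e+00]
shift share [-0.0002 -0.0117 -0.127 ] turn share(total) [-0.02 -0.01  0.  ]
```

Request:
{"api": "carry_out", "payload": {"linear": [[0,-0.015,-0.06],[0,0,-0.05],[0,0,-0.016],[0,0,0],[0,0,0],[0,0,0],[0,0,0],[0,0,0]], "angular": [[0,0,0],[0,0,0],[0,0,0],[0,0,0],[0,0,0],[0,0,0],[0,0,0],[0,0,0]], "hand": [0.55,0.55,0.55,0.55,0.1,0.1,0.1,0.1], "force": 60}}

```text
clock: 27.83
position: [0.4884, -0.1114, 0.1879]
ee_rot: [0.002, -0.073, 0.997, -0.0]
contact_force: [-0.8, 1.7, 6.9]
width: 0.0186
gripper_force: 61.3
```

```bash
python3 - <<'E'
from h import *
s=st();p,M=tool();az=np.degrees(np.arctan2(M[1,1],M[0,1]));print(az)
T=grab('top');lid(T)
E
```

```text
t 27.83 p [ 0.4884 -0.1114  0.1879] q [ 1.700e-03 -7.320e-02  9.973e-01 -1.000e-04] F [-0.8  1.7  6.9] w 0.0186 g 61.3
qpos [-3.640e-01  3.910e-01  1.964e+00  2.000e-03  7.840e-01 -2.082e+00]
98.39180094644097
lid (array([ 0.4361, -0.1261]), array([114.5,  69.3]), 80.59)
```

Request:
{"api": "carry_out", "payload": {"linear": [[0,0,0.03],[0,0,0.07],[0,0,0.08],[0,0,0.06],[0.006,0.06,0],[0.006,0.07,0],[0.006,0.07,0],[0.006,0.07,0]], "angular": [[0,0,0],[0,0,0],[0,0,0],[0,0,0],[0,0,-0.6],[0,0,-0.6],[0,0,-0.6],[0,0,-0.6]], "hand": [0.1,0.1,0.1,0.1,0.1,0.1,0.1,0.1]}}

```text
clock: 28.55
position: [0.4991, 0.0248, 0.307]
ee_rot: [0.001, 0.025, 1.0, 0.0]
contact_force: [0.3, -0.2, -2.2]
width: 0.019
gripper_force: 60.2
```

Request:
{"api": "carry_out", "payload": {"linear": [[0.006,0.07,0],[0.006,0.07,0],[0.006,0.06,0],[0,0,0],[0,0,0],[0,0,0]], "angular": [[0,0,-0.6],[0,0,-0.6],[0,0,-0.6],[0,0,0],[0,0,0],[0,0,0]], "hand": [0.1,0.1,0.1,0.1,0.1,0.1]}}

```text
clock: 29.05
position: [0.5081, 0.1236, 0.3061]
ee_rot: [0.0, 0.094, 0.996, 0.0]
contact_force: [-0.4, -0.2, -2.1]
width: 0.0187
gripper_force: 60.2
```

```bash
python3 - <<'E'
from h import *
st();need((.510,.126,.266),down(np.radians(78.6)))
T=grab('top');h=cv2.cvtColor(T,cv2.COLOR_RGB2HSV)
b=cv2.inRange(h,np.array((95,90,25)),np.array((125,255,255))); b[:,:175]=0;b[:,270:]=0;b[:130]=0
p,_=tool(); print('lid in hand',rect_world('top',b,p[2]-.1885+.006))
print('strays',[(c,s[4]) for c,s in yellow('top',T) if 150<c[0]<430])
E
```

```text
t 29.05 p [0.5081 0.1236 0.3061] q [0.000e+00 9.400e-02 9.956e-01 1.000e-04] F [-0.4 -0.2 -2.1] w 0.0187 g 60.2
qpos [ 0.105  0.275  1.769  0.     1.098 -1.277]
shift share [ 0.0038  0.0049 -0.0802] turn share(total) [-0.    0.   -0.13]
lid in hand (array([0.4618, 0.1526]), array([75.2, 58.5]), 77.96)
strays []
```

Request:
{"api": "carry_out", "payload": {"linear": [[0.004,0.005,-0.03],[0,0,-0.03],[0,0,-0.014],[0,0,-0.008],[0,0,-0.004],[0,0,0],[0,0,0]], "angular": [[0,0,-0.13],[0,0,0],[0,0,0],[0,0,0],[0,0,0],[0,0,0],[0,0,0]], "hand": [0.1,0.1,0.1,0.1,0.1,0.1,0.1]}}

```text
clock: 29.68
position: [0.5108, 0.1258, 0.2634]
ee_rot: [0.001, 0.1, 0.995, 0.001]
contact_force: [-0.0, -0.1, -2.5]
width: 0.0191
gripper_force: 60.3
```

```bash
python3 - <<'E'
from h import *
st();need((.510,.126,.263),down(np.radians(78.6)))
E
```

```text
t 29.68 p [0.5108 0.1258 0.2634] q [6.000e-04 1.001e-01 9.950e-01 7.000e-04] F [-0.  -0.1 -2.5] w 0.0191 g 60.3
qpos [ 1.090e-01  3.240e-01  1.821e+00  1.000e-03  9.960e-01 -1.262e+00]
shift share [-0.0016  0.0005 -0.0008] turn share(total) [-0.02  0.02  0.02]
```

Request:
{"api": "carry_out", "payload": {"linear": [[0,0,-0.003],[0,0,-0.003],[0,0,0],[0,0,0]], "angular": [[0,0,0],[0,0,0],[0,0,0],[0,0,0]], "hand": [0.1,0.1,0.1,0.1]}}

```text
clock: 30.02
position: [0.5107, 0.126, 0.2628]
ee_rot: [0.001, 0.1, 0.995, 0.001]
contact_force: [-5.1, -0.5, 14.2]
width: 0.0186
gripper_force: 62.5
```

The lid touches down at z 0.263 as expected. Release it and back away.

Request:
{"api": "carry_out", "payload": {"linear": [[0,0,0.003],[0,0,0],[0,0,0],[0,0,0.04],[0,0,0.08],[0,0,0.08],[0,0,0.04],[0,0,0]], "angular": [[0,0,0],[0,0,0],[0,0,0],[0,0,0],[0,0,0],[0,0,0],[0,0,0],[0,0,0]], "hand": [0.5,0.5,0.5,0.5,0.5,0.5,0.5,0.5]}}

```text
clock: 30.68
position: [0.512, 0.1264, 0.3865]
ee_rot: [0.005, 0.1, 0.995, 0.002]
contact_force: [0.0, -0.4, -0.1]
width: 0.0424
gripper_force: 0.0
```

Request:
{"api": "carry_out", "payload": {"linear": [[-0.04,-0.07,0],[-0.04,-0.07,0],[-0.04,-0.07,0],[-0.04,-0.07,0],[-0.04,-0.07,0],[-0.04,-0.07,0],[-0.04,-0.07,0],[0,0,0]], "angular": [[0,0,0],[0,0,0],[0,0,0],[0,0,0],[0,0,0],[0,0,0],[0,0,0],[0,0,0]], "hand": [0.5,0.5,0.5,0.5,0.5,0.5,0.5,0.5]}}

```text
clock: 31.35
position: [0.3673, -0.1237, 0.3804]
ee_rot: [-0.002, 0.104, 0.995, -0.001]
contact_force: [0.5, 0.3, -0.2]
width: 0.0427
gripper_force: 0.0
```

```bash
python3 - <<'E'
from h import *
st()
T=grab('top');S=grab('side');h=cv2.cvtColor(T,cv2.COLOR_RGB2HSV)
b=cv2.inRange(h,np.array((95,90,25)),np.array((125,255,255))); b[:,:180]=0;b[:,250:]=0;b[:140]=0;b[240:]=0
print('lid',rect_world('top',b,.081))
r=cv2.inRange(h,np.array((0,110,60)),np.array((10,255,255)));r[:,:340]=0;r[:,385:]=0;r[:180]=0;r[222:]=0
c=np.vstack(cv2.findContours(r,cv2.RETR_EXTERNAL,cv2.CHAIN_APPROX_NONE)[0]);print('cup bbox',cv2.boundingRect(c))
print('strays',[(c,s[4]) for c,s in yellow('top',T) if 150<c[0]<430],[(c,s[4]) for c,s in yellow('side',S) if 200<c[0]<340])
save(np.vstack([cv2.resize(T[110:260,130:410],(600,321),interpolation=cv2.INTER_CUBIC),cv2.resize(S[110:320,170:350],(600,279)if 0 else (240,279),interpolation=cv2.INTER_CUBIC) if 0 else cv2.copyMakeBorder(cv2.resize(S[120:300,190:350],(248,279),interpolation=cv2.INTER_CUBIC),0,0,0,352,cv2.BORDER_CONSTANT)]),'end.png')
E
```

```text
t 31.35 p [ 0.3673 -0.1237  0.3804] q [-0.0017  0.1038  0.9946 -0.0013] F [ 0.5  0.3 -0.2] w 0.0427 g 0.0
qpos [-0.503  0.006  1.898 -0.004  1.239 -1.864]
lid (array([0.5095, 0.1249]), array([160.7, 120. ]), -11.33)
cup bbox (357, 191, 23, 23)
strays [] []
```

View pics/end.png

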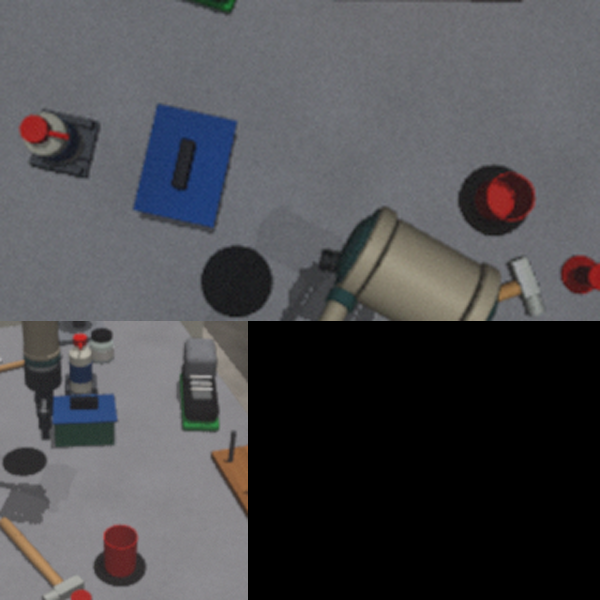

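The lid lies square on the tin: centre (0.5095,0.1249) at −11.3°, against the tin's (0.508,0.127) at −11.4°. The cup stands empty and upright on its mat, no yellow is left on the bench, the cap is up, and the bystanders are where they were. I hand the job in.

```bash
python3 -c "
from rig import manip
print(manip.sign_off())"
```

```text
the job is handed in; nothing more can be done
None
```

I handed the job in: the tin got its air blow while empty, all seven toggles are in it, the lid is on square to within about 2 mm, and the empty cup stands upright on its mat. One risk to a pass is that the last joint read −2.704 rad, just past its −2.7 limit, for a moment while pouring; hand-in returned no verdict.

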